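# Set the casting flasks over their wax trees

### The arm

A 6-joint arm with a two-finger parallel gripper is mounted at the origin on the work surface. World frame = base frame: x ahead of the robot, y to its left, z up, the work surface at z = 0. Lengths are in m, angles in rad, forces in N, time in s.
With the tool pointing down it reaches from about 0.375 to 0.9 m from the base axis. Payload 3.1 kg.
Tool frame: the origin (TCP) lies midway between the tips of the shut fingers; the grasp point (between the pads) lies 19 mm behind it; z points along the fingers, x is the direction in which the jaws open and shut, and the axes are right-handed (so a half turn about z gives the same grasp; the last joint's range is limited). The gripper opens to 87 mm and grips with 3 to 60 N. Pads are 19 mm wide; open, the fingers measure 117 mm over their backs; the gripper's body (75 mm by 190 mm) begins 51 mm behind the grasp point.
Start: joints at [1.028, 0.527, 1.433, -0, 1.181, -0.178], TCP at [0.222, 0.584, 0.223] pointing down, gripper open.
Joint ranges: [-3.08, 3.08], [-0.75, 2.2], [0.22, 2.44], [-1.43, 4.57], [0, 2.65], [-2.85, 2.85]. Speed limits (rad/s): [2.79, 2.79, 3.14, 3.14, 3.14, 3.14].

### API

Orientations are given as a unit quaternion [x, y, z, w].
In Python, from rig import * gives the robot as it stands.
- The arm moves only by the tool drive_tool, never from a script. Its argument "plan" is a list of rows, each an object with "offset": the shift along the tool's x, y, z in cm, a list of three; "delta_rot": the turn, a rotation vector about the tool's x, y, z in degrees, a list of three; "jaw": the finger opening in cm, from 0 to 8.7. In form: [{"offset": [dx, dy, dz], "delta_rot": [wx, wy, wz], "jaw": jaw}, ...]. A call has exactly 8 rows; each row is the pose to reach, as a shift and turn from the pose commanded when the call began, along the tool's axes at that moment; what a row does not reach only later rows make up. A row lasts 1/12 s, in which the tool goes at most 41.7 mm and 7.16 degrees, less where a joint would pass 70% of its speed; a pose out of reach is approached as far as the arm can. A call with a gripper value outside its range is refused whole. The fingers move at their own pace and stop on an object; "squeeze" is the grip in N (left out, the last holds). Time passes only in rows, so rows that repeat a pose let the fingers close, or fill a call up. It gives the time, the measured TCP pose, the force and the opening at its end, in the units of the state.
- get_obs(): the state, without advancing time (a new reading comes with each control period).
- camera(name): name is "scene" or "top" or "wrist"; returns the picture (400x640x3 uint8, red, green, blue); there is no depth.
- calibration(name): a dict with "K" (3x3 intrinsics, pixels), "pose" (4x4, takes a point from camera to world coordinates); the wrist camera has in their place "tool_from_camera" (4x4, takes a point from camera to tool coordinates, whose origin is the TCP and whose axes are the tool frame's). Camera axes: x right, y down, z forward; pixel columns grow to the right and rows downward; lengths in m; the calibration is good to about 2 mm. A picture is of the moment at which its call begins: read the wrist's pose just before it. calibration takes no time and is no camera call.
- hand_in(): hands the job in, once; it reports no verdict.
The state is a dict: "time": time; "q": joint angles; "joint_velocities": joint speeds; "joint_torque": joint torques, N m; "position": TCP position; "tool_rot": TCP orientation; "ft_force": force on the tool from outside, world axes, zero at the start; "moment": the same for the moment, N m; "grip_width": finger opening in m.
Only numpy, scipy, OpenCV 4.12 (cv2) and the standard library are available. Lean on these libraries where they do the work, as an engineer would, in place of code of your own. Each camera call takes 0.05 s, during which the arm holds its last target.

### The job

Get the jewellery castings ready for investing: lower each of the four perforated steel flasks gently over the wax tree on the sprue base of its size (smallest flask on the smallest, yellow base; then green, then blue; largest on the largest, red base), so that it stands upright and flat on the base with the tree inside, roughly centred; let go of each only when it stands on its base, do not drop it. Any order will do; leave the brass tube and the glass jar where they are.

Things in the scene. Friction and masses are not known exactly. Their poses are not given: they have to be found in the camera images.
- flask_small_mid (a point): The smallest casting flask: a loose grey steel tube with rows of small dark holes, open at both ends, standing upright; outer diameter 30 mm, wall 2 mm, height 60 mm, about 80 g. The point is the tube's centre, 30 mm above its lower end; z is the tube's axis.
- flask_medium_mid (a point): The second smallest casting flask: a loose grey steel tube with rows of small dark holes, open at both ends, standing upright; outer diameter 40 mm, wall 2 mm, height 60 mm, about 110 g. The point is the tube's centre, 30 mm above its lower end; z is the tube's axis.
- flask_large_mid (a point): The second largest casting flask: a loose grey steel tube with rows of small dark holes, open at both ends, standing upright; outer diameter 50 mm, wall 2 mm, height 60 mm, about 140 g. The point is the tube's centre, 30 mm above its lower end; z is the tube's axis.
- flask_giant_mid (a point): The largest casting flask: a loose grey steel tube with rows of small dark holes, open at both ends, standing upright; outer diameter 60 mm, wall 2 mm, height 60 mm, about 170 g. The point is the tube's centre, 30 mm above its lower end; z is the tube's axis.
- base_small: The smallest sprue base, yellow: a flat disc fixed to the bench, diameter 54 mm, 8 mm thick, with a black seat of diameter 32 mm marked on its top, for the 30 mm flask. In its middle stands a rigid purple wax tree of diameter 8 mm, whose top is 38 mm above the bench; the flask goes down around it (its inner diameter is 26 mm) and rests on the disc, its centre then 38 mm above the bench. Origin: centre of the disc's underside, on the bench.
- base_medium: The second smallest sprue base, green: a flat disc fixed to the bench, diameter 64 mm, 8 mm thick, with a black seat of diameter 42 mm marked on its top, for the 40 mm flask. In its middle stands a rigid purple wax tree of diameter 16 mm, whose top is 38 mm above the bench; the flask goes down around it (its inner diameter is 36 mm) and rests on the disc, its centre then 38 mm above the bench. Origin: centre of the disc's underside, on the bench.
- base_large: The second largest sprue base, blue: a flat disc fixed to the bench, diameter 74 mm, 8 mm thick, with a black seat of diameter 52 mm marked on its top, for the 50 mm flask. In its middle stands a rigid purple wax tree of diameter 26 mm, whose top is 38 mm above the bench; the flask goes down around it (its inner diameter is 46 mm) and rests on the disc, its centre then 38 mm above the bench. Origin: centre of the disc's underside, on the bench.
- base_giant: The largest sprue base, red: a flat disc fixed to the bench, diameter 84 mm, 8 mm thick, with a black seat of diameter 62 mm marked on its top, for the 60 mm flask. In its middle stands a rigid purple wax tree of diameter 36 mm, whose top is 38 mm above the bench; the flask goes down around it (its inner diameter is 56 mm) and rests on the disc, its centre then 38 mm above the bench. Origin: centre of the disc's underside, on the bench.
- brass_tube_mid (a point): Not a flask: a loose plain yellow brass tube without holes, outer diameter 45 mm, height 60 mm, standing upright; to be left alone. The point is its centre, 30 mm above the bench.
- jar_mid (a point): A loose closed glass jar with a white cap, diameter 44 mm, height 50 mm, to be left alone. The point is its centre, 25 mm above the bench. (All ten listed things stand at least 110 mm apart, centre to centre, at the start. Small things between them, unlisted, are at most 12 mm high.)
Things that resemble listed ones, but are neither listed nor needed, are in the scene too. What is shaped like the part that bears flask_giant_mid but orange is not meant. Leave any turquoise look-alike of the part that bears flask_medium_mid alone.

How it is judged:
By the outcome, as a careful person would: the job done as asked, in the order asked, and still so for the second after the job is handed in, with the robot touching nothing.
It also fails if it takes over 102 s, if anything falls off the work surface, if the arm or the gripper's body presses on something with over 40 N, if the wrist force passes 120 N, or if a joint passes its speed limit or range.

## Working session

There is one attempt and no reset: what is moved stays moved. The work goes in short steps, Python scripts to look and compute and a tool call to move; the robot and the scene stay as the last step left them, time stands still between calls to the robot, and variables do not carry over. Pictures are saved under pics/ and viewed, and the job is handed in when it is done.

Besides the shell and the picture viewer there is one more tool, called after ">>>" as name(argument=value, ...), one argument or row to a line, values as JSON. drive_tool: Moves the arm, as the interface text tells. Its arguments: {"type":"object","properties":{"plan":{"type":"array","items":{"type":"object","properties":{"offset":{"type":"array","items":{"type":"number"}},"delta_rot":{"type":"array","items":{"type":"number"}},"jaw":{"type":"number"}}}},"squeeze":{"type":"number"}},"required":["plan"]}

```bash
mkdir -p pics; ls; python3 - <<'E'
from rig import *
import cv2
for n in("scene","top","wrist"):
    cv2.imwrite(f"pics/{n}0.png",camera(n)[:,:,::-1])
    print(n,calibration(n))
print(get_obs())
E
```

```text
pics
scene {'K': array([[515.15004502,   0.        , 321.02761239],
       [  0.        , 515.15004502, 199.99466047],
       [  0.        ,   0.        ,   1.        ]]), 'pose': array([[-0.74228864,  0.502187  , -0.44363927,  1.06912682],
       [ 0.66988218,  0.54004099, -0.50952291,  0.61379248],
       [-0.01629239, -0.67539911, -0.73727241,  0.9938452 ],
       [ 0.        ,  0.        ,  0.        ,  1.        ]])}
top {'K': array([[447.9721398 ,   0.        , 319.82801842],
       [  0.        , 447.9721398 , 191.04543657],
       [  0.        ,   0.        ,   1.        ]]), 'pose': array([[-0.01968315, -0.99751176,  0.0676969 ,  0.42313312],
       [-0.99975879,  0.01897722, -0.01105526, -0.03794549],
       [ 0.00974305, -0.06789817, -0.99764468,  1.45880436],
       [ 0.        ,  0.        ,  0.        ,  1.        ]])}
wrist {'K': array([[318.74655227,   0.        , 314.78337609],
       [  0.        , 318.74655227, 202.89588522],
       [  0.        ,   0.        ,   1.        ]]), 'tool_from_camera': array([[ 9.99999407e-01,  6.51519514e-04, -8.72914062e-04,
         
[... 257 characters left out ...]
00000000e+00]])}
{'time': 0.15, 'q': array([ 1.02850762e+00,  5.28252424e-01,  1.43360112e+00, -2.64364277e-05,
        1.18138337e+00, -1.78498225e-01]), 'joint_velocities': array([-0.00094808, -0.00228109, -0.00636941,  0.00071217,  0.0004066 ,
        0.0014483 ]), 'joint_torque': array([ 4.52189133e-04, -4.40435135e+01, -1.76843512e+01,  6.33422239e-02,
        5.52720856e-02, -1.08377633e-04]), 'position': array([0.22207491, 0.58362264, 0.22179873]), 'tool_rot': array([ 8.23349524e-01,  5.67534038e-01, -7.43949324e-04,  3.50121330e-04]), 'ft_force': array([-0.05584586,  0.37621732,  0.23222408]), 'moment': array([ 0.05046814, -0.03640757, -0.03248396]), 'grip_width': 0.0872495872009234}
```

View pics/top0.png

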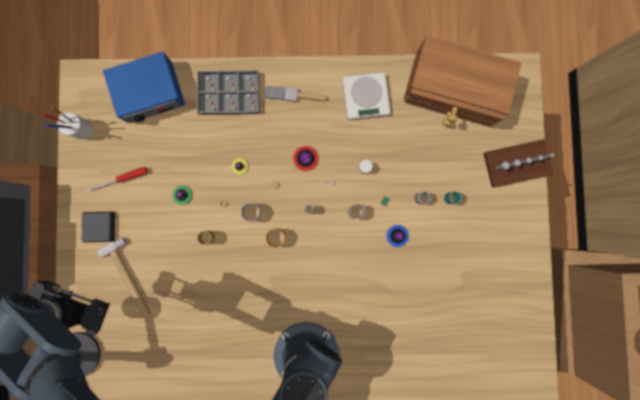

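View pics/scene0.png

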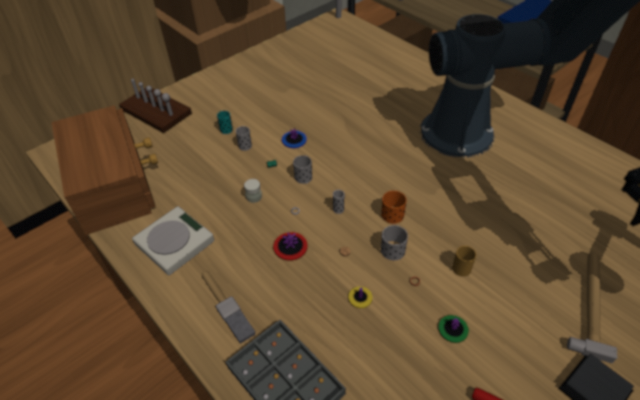

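View pics/wrist0.png

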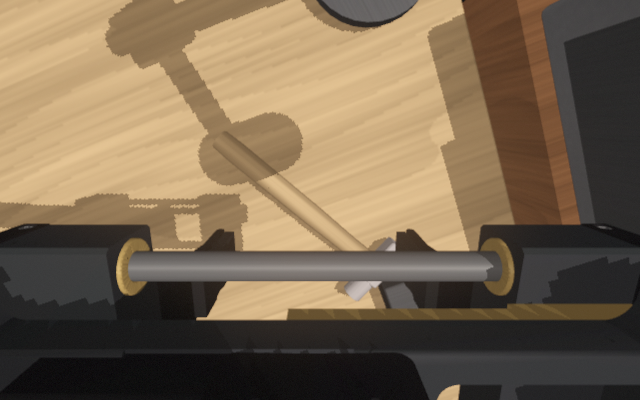

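```bash
python3 - <<'E'
import cv2
a=cv2.imread("pics/top0.png")[140:260,160:480]; b=cv2.imread("pics/scene0.png")[90:350,200:490]
cv2.imwrite("pics/top0c.png",cv2.resize(a,(800,300),interpolation=cv2.INTER_CUBIC))
cv2.imwrite("pics/scene0c.png",cv2.resize(b,None,fx=2.3,fy=2.3,interpolation=cv2.INTER_CUBIC))
E
```

```text
(no output)
```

View pics/top0c.png

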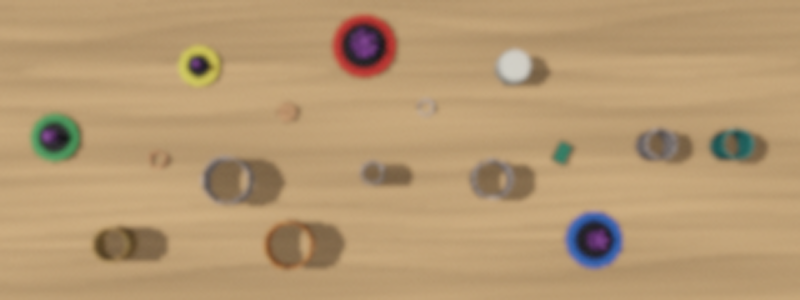

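View pics/scene0c.png

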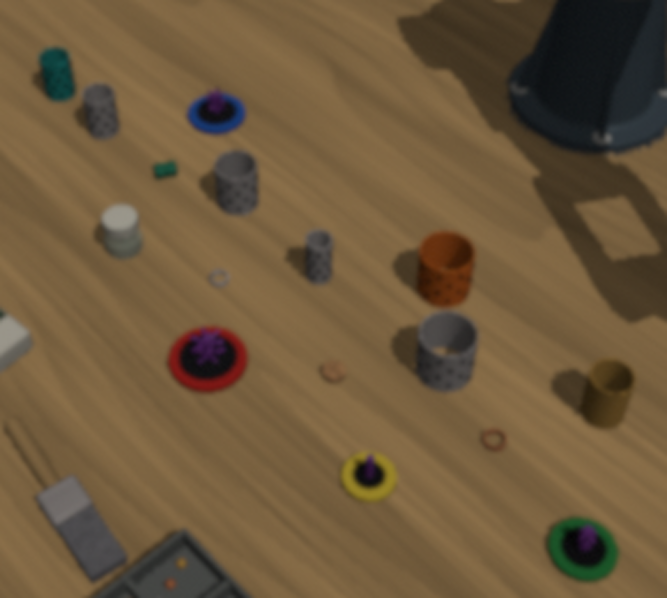

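```bash
cat > h.py <<'E'
from rig import *
import numpy as np, cv2
from scipy.spatial.transform import Rotation as R
def ray(name,u,v,z,o=None):
    c=calibration(name)
    if name=="wrist":
        T=np.eye(4);T[:3,:3]=R.from_quat(o["tool_rot"]).as_matrix();T[:3,3]=o["position"]
        P=T@c["tool_from_camera"]
    else: P=c["pose"]
    d=P[:3,:3]@np.linalg.inv(c["K"])@[u,v,1]
    return P[:3,3]+d*(z-P[2,3])/d[2]
def shot(fn):
    o=get_obs(); im=camera("wrist"); cv2.imwrite(f"pics/{fn}.png",im[:,:,::-1]); print(o["position"].round(4),o["tool_rot"].round(4)); return o
E
python3 - <<'E'
from h import *
top=dict(giant=(228,180,.06),small=(373,173,.06),large=(491,180,.06),medium=(657,145,.06),yellow=(199,66,.008),green=(55,138,.008),blue=(594,240,.008),red=(364,46,.008),brass=(115,244,.06),jar=(514,66,.05))
sc=dict(giant=(446,351,.03),small=(318,257,.03),large=(237,183,.03),medium=(101,112,.03),yellow=(369,476,.008),green=(583,549,.008),blue=(217,113,.008),red=(208,359,.008))
for k,(u,v,z) in top.items():
    p=ray("top",160+u/2.5,140+v/2.5,z); print(k,p[:2].round(4),np.hypot(*p[:2]).round(3),end=' ')
    if k in sc:
        u,v,z=sc[k]; print(ray("scene",200+u/2.3,90+v/2.3,z)[:2].round(4))
E
```

```text
giant [0.4567 0.1616] 0.484 [0.4546 0.1654]
small [ 0.4619 -0.0192] 0.462 [ 0.4612 -0.0182]
large [ 0.4503 -0.1663] 0.48 [ 0.4503 -0.1675]
medium [ 0.4901 -0.3756] 0.617 [ 0.4914 -0.3789]
yellow [0.6069 0.2053] 0.641 [0.6069 0.2076]
green [0.5166 0.392 ] 0.648 [0.5178 0.3946]
blue [ 0.3713 -0.3023] 0.479 [ 0.3717 -0.2991]
red [ 0.6292 -0.0097] 0.629 [ 0.6303 -0.0061]
brass [0.3801 0.3023] 0.486 jar [ 0.5942 -0.2001] 0.627
```

>>> drive_tool(
  plan=[
    {"offset": [-3.6, 5.3, 0.3], "delta_rot": [0, 0, -2.6], "jaw": 8.7},
    {"offset": [-7.2, 10.7, 0.5], "delta_rot": [0, 0, -5.2], "jaw": 8.7},
    {"offset": [-10.8, 16, 0.8], "delta_rot": [0, 0, -7.8], "jaw": 8.7},
    {"offset": [-14.4, 21.4, 1.1], "delta_rot": [0, 0, -10.4], "jaw": 8.7},
    {"offset": [-18, 26.7, 1.4], "delta_rot": [0, 0, -13], "jaw": 8.7},
    {"offset": [-21.6, 32.1, 1.7], "delta_rot": [0, 0, -15.7], "jaw": 8.7},
    {"offset": [-25.2, 37.4, 2], "delta_rot": [0, 0, -18.3], "jaw": 8.7},
    {"offset": [-28.7, 42.8, 2.2], "delta_rot": [0, 0, -20.9], "jaw": 8.7},
  ],
  squeeze=15,
)

```text
time: 0.82
position: [0.415, 0.3102, 0.208]
tool_rot: [0.706, 0.708, -0.0, -0.0]
ft_force: [1.5, 0.3, -0.1]
grip_width: 0.0868
```

```bash
python3 - <<'E'
from h import *
o=get_obs();m=R.from_quat(o["tool_rot"]).as_matrix();print(o["position"],m.round(3))
print((m.T@(np.array([.52,.163,.2])-o["position"])*100).round(2))
E
```

```text
[0.41498428 0.31023784 0.20795531] [[-0.004  1.    -0.   ]
 [ 1.     0.004 -0.   ]
 [-0.    -0.    -1.   ]]
[-14.76  10.45   0.79]
```

>>> drive_tool(
  plan=[
    {"offset": [-3, 2.1, 0.2], "delta_rot": [0, 0, 0], "jaw": 8.7},
    {"offset": [-6, 4.2, 0.3], "delta_rot": [0, 0, 0], "jaw": 8.7},
    {"offset": [-9, 6.3, 0.5], "delta_rot": [0, 0, 0], "jaw": 8.7},
    {"offset": [-12, 8.4, 0.6], "delta_rot": [0, 0, 0], "jaw": 8.7},
    {"offset": [-14.7, 10.4, 0.8], "delta_rot": [0, 0, 0], "jaw": 8.7},
    {"offset": [-14.7, 10.4, 0.8], "delta_rot": [0, 0, 0], "jaw": 8.7},
    {"offset": [-14.7, 10.4, 0.8], "delta_rot": [0, 0, 0], "jaw": 8.7},
    {"offset": [-14.7, 10.4, 0.8], "delta_rot": [0, 0, 0], "jaw": 8.7},
  ],
)

```text
time: 1.48
position: [0.5178, 0.1652, 0.1998]
tool_rot: [0.707, 0.707, -0.0, -0.001]
ft_force: [-1.0, -0.3, -0.7]
grip_width: 0.0874
```

```bash
python3 - <<'E'
from h import *
shot("w1")
E
```

```text
[0.5178 0.1652 0.1998] [ 7.071e-01  7.071e-01 -5.000e-04 -7.000e-04]
```

View pics/w1.png

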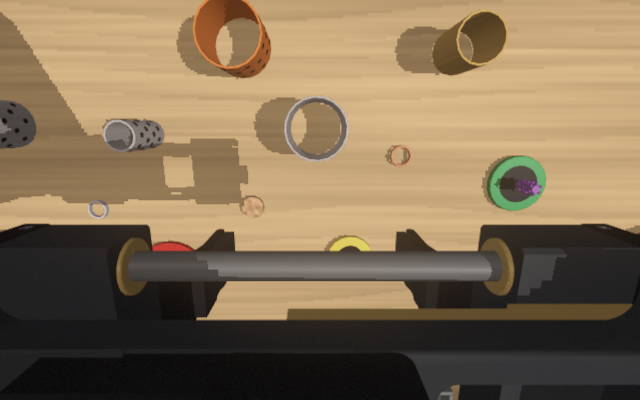

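```bash
python3 - <<'E'
from h import *
im=cv2.imread("pics/w1.png"); cv2.imwrite("pics/w1c.png",cv2.resize(im[80:180,90:370],None,fx=2.8,fy=2.8,interpolation=cv2.INTER_CUBIC))
o=get_obs()
for n,u,v,z in(("giant",316.5,128.5,.06),("small",119,136,.06),("green",517,182.5,.008)): print(n,ray("wrist",u,v,z,o).round(4))
E
```

```text
giant [0.4567 0.167  0.06  ]
small [ 0.4638 -0.0159  0.06  ]
green [0.5161 0.3926 0.008 ]
```

View pics/w1c.png

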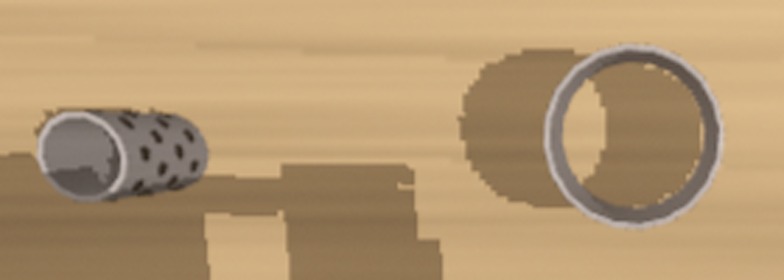

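>>> drive_tool(
  plan=[
    {"offset": [0.1, -3, 2], "delta_rot": [0, 0, 0], "jaw": 8.7},
    {"offset": [0.2, -6.1, 4], "delta_rot": [0, 0, 0], "jaw": 8.7},
    {"offset": [0.2, -6.1, 7], "delta_rot": [0, 0, 0], "jaw": 8.7},
    {"offset": [0.2, -6.1, 10], "delta_rot": [0, 0, 0], "jaw": 8.7},
    {"offset": [0.2, -6.1, 13], "delta_rot": [0, 0, 0], "jaw": 8.7},
    {"offset": [0.2, -6.1, 15.5], "delta_rot": [0, 0, 0], "jaw": 8.7},
    {"offset": [0.2, -6.1, 17.2], "delta_rot": [0, 0, 0], "jaw": 8.7},
    {"offset": [0.2, -6.1, 17.8], "delta_rot": [0, 0, 0], "jaw": 8.7},
  ],
)

```text
time: 2.2
position: [0.4551, 0.1682, 0.0201]
tool_rot: [0.706, 0.708, -0.002, -0.002]
ft_force: [0.1, 0.1, -0.2]
grip_width: 0.0869
```

>>> drive_tool(
  plan=[
    {"offset": [0, 0, 0], "delta_rot": [0, 0, 0], "jaw": 8.0},
    {"offset": [0, 0, 0], "delta_rot": [0, 0, 0], "jaw": 7.0},
    {"offset": [0, 0, 0], "delta_rot": [0, 0, 0], "jaw": 6.4},
    {"offset": [0, 0, 0], "delta_rot": [0, 0, 0], "jaw": 6.0},
    {"offset": [0, 0, 0], "delta_rot": [0, 0, 0], "jaw": 5.5},
    {"offset": [0, 0, 0], "delta_rot": [0, 0, 0], "jaw": 5.5},
    {"offset": [0, 0, 0], "delta_rot": [0, 0, 0], "jaw": 5.5},
    {"offset": [0, 0, 0], "delta_rot": [0, 0, 0], "jaw": 5.5},
  ],
  squeeze=15,
)

```text
time: 2.87
position: [0.4583, 0.1671, 0.0232]
tool_rot: [0.707, 0.707, 0.001, 0.001]
ft_force: [0.4, 0.4, 6.8]
grip_width: 0.0603
```

```bash
python3 - <<'E'
from h import *
shot("w2")
E
```

```text
[0.4583 0.1671 0.0232] [7.068e-01 7.074e-01 8.000e-04 6.000e-04]
```

View pics/w2.png

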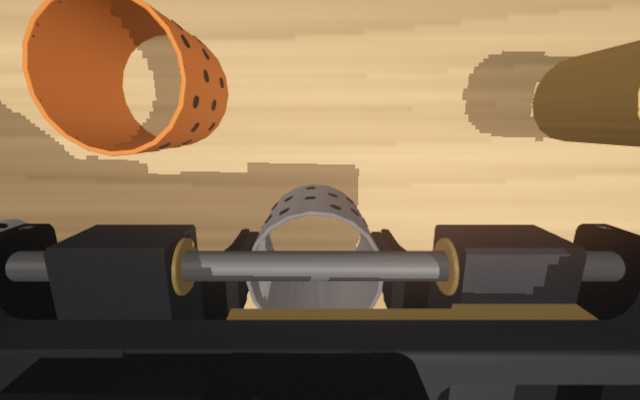

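>>> drive_tool(
  plan=[
    {"offset": [0, 0, -1], "delta_rot": [0, 0, 0], "jaw": 5.5},
    {"offset": [0, 0, -3], "delta_rot": [0, 0, 0], "jaw": 5.5},
    {"offset": [0, 0, -6], "delta_rot": [0, 0, 0], "jaw": 5.5},
    {"offset": [0, 0, -9], "delta_rot": [0, 0, 0], "jaw": 5.5},
    {"offset": [-1, 1.2, -12], "delta_rot": [0, 0, 0], "jaw": 5.5},
    {"offset": [-2.5, 3, -15], "delta_rot": [0, 0, 0], "jaw": 5.5},
    {"offset": [-4.5, 5.5, -17], "delta_rot": [0, 0, 0], "jaw": 5.5},
    {"offset": [-6.5, 8, -17.7], "delta_rot": [0, 0, 0], "jaw": 5.5},
  ],
  squeeze=20,
)

```text
time: 3.58
position: [0.5394, 0.1019, 0.2037]
tool_rot: [0.706, 0.708, 0.002, 0.002]
ft_force: [1.0, 0.2, -1.1]
grip_width: 0.0598
```

>>> drive_tool(
  plan=[
    {"offset": [-2, 2.6, 0], "delta_rot": [0, 0, 0], "jaw": 5.5},
    {"offset": [-4, 5.2, 0], "delta_rot": [0, 0, 0], "jaw": 5.5},
    {"offset": [-6, 7.8, 0], "delta_rot": [0, 0, 0], "jaw": 5.5},
    {"offset": [-8, 10.2, 0], "delta_rot": [0, 0, 0], "jaw": 5.5},
    {"offset": [-10, 12.6, 0], "delta_rot": [0, 0, 0], "jaw": 5.5},
    {"offset": [-11, 14.2, 0], "delta_rot": [0, 0, 0], "jaw": 5.5},
    {"offset": [-11, 14.2, 0], "delta_rot": [0, 0, 0], "jaw": 5.5},
    {"offset": [-11, 14.2, 0], "delta_rot": [0, 0, 0], "jaw": 5.5},
  ],
)

```text
time: 4.25
position: [0.6794, -0.0085, 0.1987]
tool_rot: [0.707, 0.707, -0.0, -0.001]
ft_force: [-0.7, 0.0, -2.6]
grip_width: 0.0602
```

```bash
python3 - <<'E'
from h import *
shot("w3")
E
```

```text
[ 0.6794 -0.0085  0.1987] [ 7.073e-01  7.069e-01 -4.000e-04 -8.000e-04]
```

View pics/w3.png

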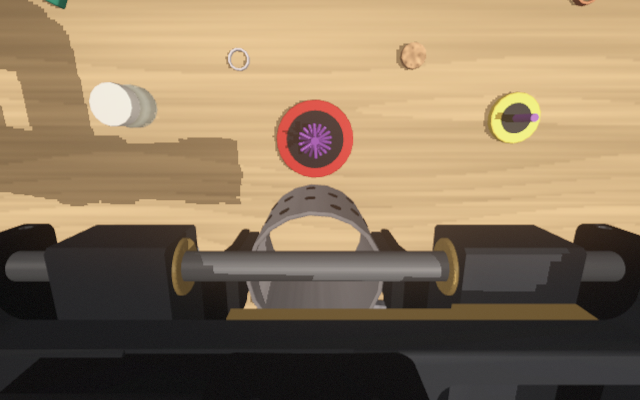

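```bash
python3 - <<'E'
from h import *
im=cv2.imread("pics/w3.png"); cv2.imwrite("pics/w3c.png",cv2.resize(im[85:325,220:420],None,fx=2.5,fy=2.5,interpolation=cv2.INTER_CUBIC))
o=get_obs()
for n,u,v,z in(("red",314.5,138.5,.008),("yellow",515.5,118,.008)): print(n,ray("wrist",u,v,z,o).round(4))
# predict where flask's top/bottom circle (tool coords offset dx) appear
c=calibration("wrist");Ti=np.linalg.inv(c["tool_from_camera"])
for dy in(0,-.0015,-.004):
  for tz in(-.0375,.0225):
    a=np.linspace(0,2*np.pi,200); r=.03
    P=np.stack([r*np.cos(a),dy+r*np.sin(a),0*a+tz,1+0*a]);q=c["K"]@(Ti@P)[:3];q=q[:2]/q[2];print(dy,tz,q.min(1).round(1),q.max(1).round(1))
E
```

```text
red [ 0.6287 -0.008   0.008 ]
yellow [0.607  0.2066 0.008 ]
0 -0.0375 [244.6 213.1] [385.6 341.7]
0 0.0225 [265.8 185.2] [364.4 278.6]
-0.0015 -0.0375 [244.4 209.5] [385.7 338.8]
-0.0015 0.0225 [265.7 182.6] [364.5 276.4]
-0.004 -0.0375 [244.1 203.5] [386.1 334. ]
-0.004 0.0225 [265.5 178.4] [364.6 272.8]
```

View pics/w3c.png

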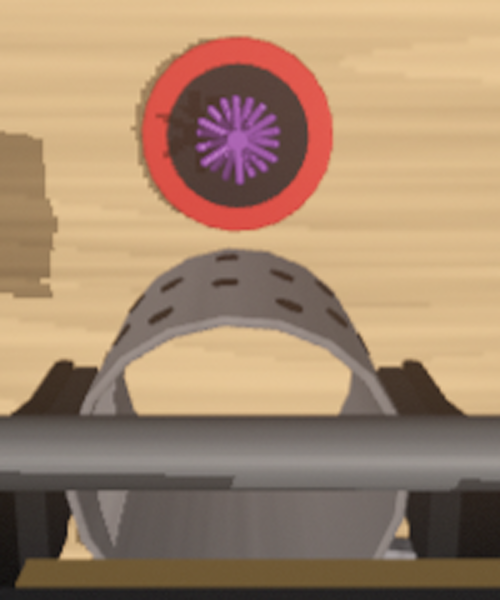

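>>> drive_tool(
  plan=[
    {"offset": [0, -2, 0], "delta_rot": [0, 0, 0], "jaw": 5.5},
    {"offset": [0, -4, 0], "delta_rot": [0, 0, 0], "jaw": 5.5},
    {"offset": [0, -5, 0.8], "delta_rot": [0, 0, 0], "jaw": 5.5},
    {"offset": [0, -5, 2.5], "delta_rot": [0, 0, 0], "jaw": 5.5},
    {"offset": [0, -5, 5], "delta_rot": [0, 0, 0], "jaw": 5.5},
    {"offset": [0, -5, 7.5], "delta_rot": [0, 0, 0], "jaw": 5.5},
    {"offset": [0, -5, 9], "delta_rot": [0, 0, 0], "jaw": 5.5},
    {"offset": [0, -5, 9.5], "delta_rot": [0, 0, 0], "jaw": 5.5},
  ],
)

```text
time: 4.97
position: [0.626, -0.0061, 0.1016]
tool_rot: [0.706, 0.708, -0.002, -0.003]
ft_force: [-0.6, -0.3, -0.6]
grip_width: 0.0602
```

```bash
python3 - <<'E'
from h import *
shot("w4")
E
```

```text
[ 0.626  -0.0061  0.1016] [ 0.7064  0.7078 -0.002  -0.0031]
```

View pics/w4.png

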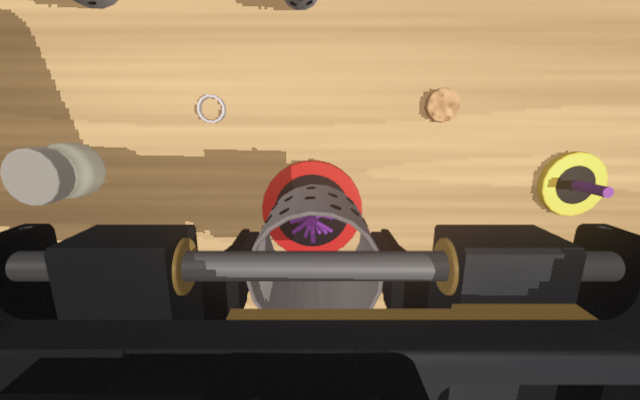

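```bash
python3 - <<'E'
from h import *
for i in range(3):
    o=get_obs(); print(o["time"],o["position"].round(4),o["joint_velocities"].round(3)); camera("wrist")
E
```

```text
5.0167 [ 0.6267 -0.0063  0.102 ] [-0.002 -0.031 -0.037 -0.002  0.028  0.001]
5.0667 [ 0.628  -0.0067  0.1034] [-0.003 -0.03  -0.038 -0.001  0.004  0.   ]
5.1167 [ 0.6292 -0.0071  0.1046] [-0.004 -0.019 -0.027 -0.001 -0.004  0.   ]
```

>>> drive_tool(
  plan=[
    {"offset": [0, 0, 1], "delta_rot": [0, 0, 0], "jaw": 5.5},
    {"offset": [0, 0, 2.5], "delta_rot": [0, 0, 0], "jaw": 5.5},
    {"offset": [0, 0, 4], "delta_rot": [0, 0, 0], "jaw": 5.5},
    {"offset": [0, 0, 5.2], "delta_rot": [0, 0, 0], "jaw": 5.5},
    {"offset": [0, 0, 6.1], "delta_rot": [0, 0, 0], "jaw": 5.5},
    {"offset": [0, 0, 6.6], "delta_rot": [0, 0, 0], "jaw": 5.5},
    {"offset": [0, 0, 6.8], "delta_rot": [0, 0, 0], "jaw": 5.5},
    {"offset": [0, 0, 6.8], "delta_rot": [0, 0, 0], "jaw": 5.5},
  ],
)

```text
time: 5.83
position: [0.6298, -0.0077, 0.0358]
tool_rot: [0.707, 0.707, -0.0, -0.0]
ft_force: [0.1, 0.0, -0.2]
grip_width: 0.0602
```

>>> drive_tool(
  plan=[
    {"offset": [0, 0, 0.1], "delta_rot": [0, 0, 0], "jaw": 5.5},
    {"offset": [0, 0, 0.15], "delta_rot": [0, 0, 0], "jaw": 5.5},
    {"offset": [0, 0, 0.2], "delta_rot": [0, 0, 0], "jaw": 5.5},
    {"offset": [0, 0, 0.25], "delta_rot": [0, 0, 0], "jaw": 5.5},
    {"offset": [0, 0, 0.3], "delta_rot": [0, 0, 0], "jaw": 5.5},
    {"offset": [0, 0, 0.35], "delta_rot": [0, 0, 0], "jaw": 5.5},
    {"offset": [0, 0, 0.4], "delta_rot": [0, 0, 0], "jaw": 5.5},
    {"offset": [0, 0, 0.4], "delta_rot": [0, 0, 0], "jaw": 5.5},
  ],
)

```text
time: 6.5
position: [0.6297, -0.0077, 0.0321]
tool_rot: [0.707, 0.707, -0.0, -0.0]
ft_force: [-0.3, -0.3, -2.0]
grip_width: 0.06
```

```bash
python3 - <<'E'
from h import *
shot("w5");print(get_obs()["ft_force"])
E
```

```text
[ 0.6297 -0.0077  0.0321] [ 7.068e-01  7.075e-01 -0.000e+00 -1.000e-04]
[-0.86003371 -0.16079958 -2.1519322 ]
```

View pics/w5.png

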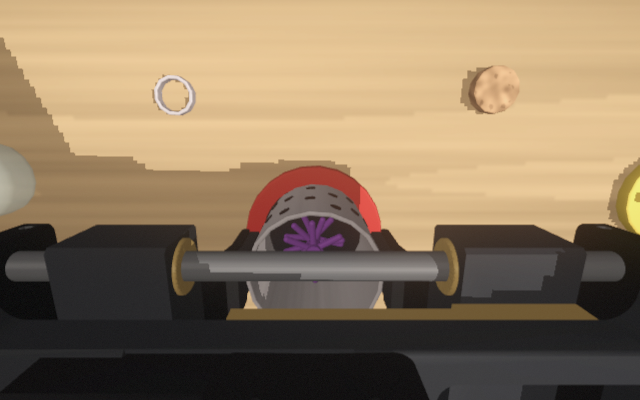

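>>> drive_tool(
  plan=[
    {"offset": [0, 0, 0.05], "delta_rot": [0, 0, 0], "jaw": 5.5},
    {"offset": [0, 0, 0.1], "delta_rot": [0, 0, 0], "jaw": 5.5},
    {"offset": [0, 0, 0.15], "delta_rot": [0, 0, 0], "jaw": 5.5},
    {"offset": [0, 0, 0.2], "delta_rot": [0, 0, 0], "jaw": 5.5},
    {"offset": [0, 0, 0.2], "delta_rot": [0, 0, 0], "jaw": 5.5},
    {"offset": [0, 0, 0.2], "delta_rot": [0, 0, 0], "jaw": 5.5},
    {"offset": [0, 0, 0.2], "delta_rot": [0, 0, 0], "jaw": 5.5},
    {"offset": [0, 0, 0.2], "delta_rot": [0, 0, 0], "jaw": 5.5},
  ],
)

```text
time: 7.22
position: [0.6298, -0.0078, 0.0313]
tool_rot: [0.707, 0.707, 0.0, 0.0]
ft_force: [-2.2, -0.3, 5.8]
grip_width: 0.0601
```

>>> drive_tool(
  plan=[
    {"offset": [0, 0, 0], "delta_rot": [0, 0, 0], "jaw": 6.1},
    {"offset": [0, 0, 0], "delta_rot": [0, 0, 0], "jaw": 6.3},
    {"offset": [0, 0, 0], "delta_rot": [0, 0, 0], "jaw": 6.8},
    {"offset": [0, 0, 0], "delta_rot": [0, 0, 0], "jaw": 7.5},
    {"offset": [0, 0, 0], "delta_rot": [0, 0, 0], "jaw": 8.7},
    {"offset": [0, 0, 0], "delta_rot": [0, 0, 0], "jaw": 8.7},
    {"offset": [0, 0, -0.5], "delta_rot": [0, 0, 0], "jaw": 8.7},
    {"offset": [0, 0, -2], "delta_rot": [0, 0, 0], "jaw": 8.7},
  ],
)

```text
time: 7.88
position: [0.628, -0.0075, 0.0484]
tool_rot: [0.707, 0.707, -0.001, -0.002]
ft_force: [-0.3, -0.6, -0.9]
grip_width: 0.0855
```

>>> drive_tool(
  plan=[
    {"offset": [0, 0, -3], "delta_rot": [0, 0, 0], "jaw": 8.7},
    {"offset": [0, 0, -6], "delta_rot": [0, 0, 0], "jaw": 8.7},
    {"offset": [0, 0, -9], "delta_rot": [0, 0, 0], "jaw": 8.7},
    {"offset": [0, 2, -12], "delta_rot": [0, 0, 0], "jaw": 8.7},
    {"offset": [0, 4, -14.5], "delta_rot": [0, 0, 0], "jaw": 7},
    {"offset": [0, 5, -15], "delta_rot": [0, 0, 0], "jaw": 5},
    {"offset": [0, 5, -15], "delta_rot": [0, 0, 0], "jaw": 5},
    {"offset": [0, 5, -15], "delta_rot": [0, 0, 0], "jaw": 5},
  ],
)

```text
time: 8.55
position: [0.6793, -0.0076, 0.2002]
tool_rot: [0.707, 0.708, -0.0, -0.0]
ft_force: [-0.3, 0.6, -0.6]
grip_width: 0.0683
```

```bash
python3 - <<'E'
from h import *
shot("w6")
E
```

```text
[ 0.6793 -0.0076  0.2002] [ 7.067e-01  7.075e-01 -2.000e-04 -2.000e-04]
```

View pics/w6.png

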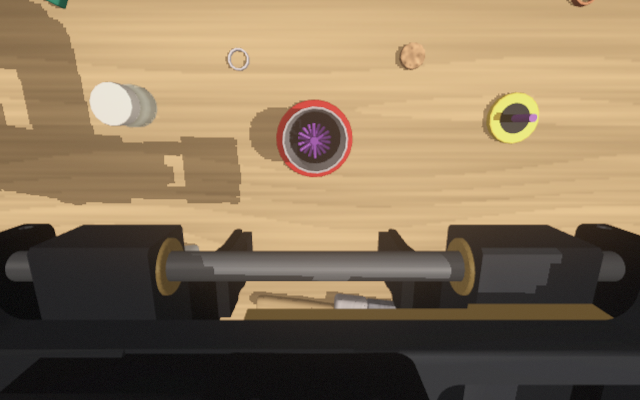

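>>> drive_tool(
  plan=[
    {"offset": [-0.2, -3, 0], "delta_rot": [0, 0, 0], "jaw": 5},
    {"offset": [-0.4, -6, 0], "delta_rot": [0, 0, 0], "jaw": 5},
    {"offset": [-0.6, -9, 0], "delta_rot": [0, 0, 0], "jaw": 5},
    {"offset": [-0.8, -12, 0], "delta_rot": [0, 0, 0], "jaw": 5},
    {"offset": [-0.9, -14.5, 0], "delta_rot": [0, 0, 0], "jaw": 5},
    {"offset": [-0.9, -16, 0], "delta_rot": [0, 0, 0], "jaw": 5},
    {"offset": [-0.9, -16, 0], "delta_rot": [0, 0, 0], "jaw": 5},
    {"offset": [-0.9, -16, 0], "delta_rot": [0, 0, 0], "jaw": 5},
  ],
)

```text
time: 9.27
position: [0.518, -0.0165, 0.1993]
tool_rot: [0.707, 0.707, -0.001, -0.001]
ft_force: [0.6, 0.0, -0.8]
grip_width: 0.0502
```

```bash
python3 - <<'E'
from h import *
shot("w7")
im=cv2.imread("pics/w7.png"); cv2.imwrite("pics/w7c.png",cv2.resize(im[60:220,180:440],None,fx=3,fy=3,interpolation=cv2.INTER_CUBIC))
E
```

```text
[ 0.518  -0.0165  0.1993] [ 7.069e-01  7.073e-01 -7.000e-04 -1.200e-03]
```

View pics/w7.png

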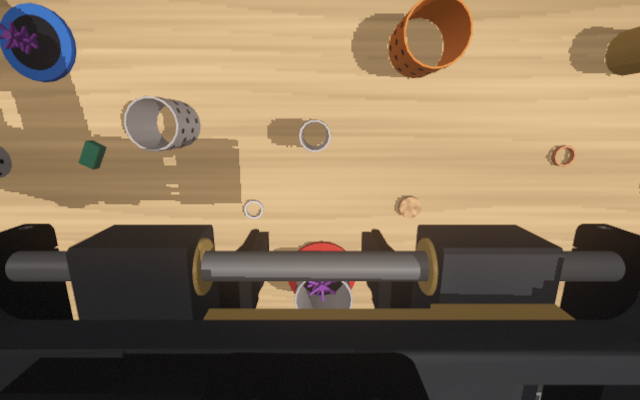

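View pics/w7c.png

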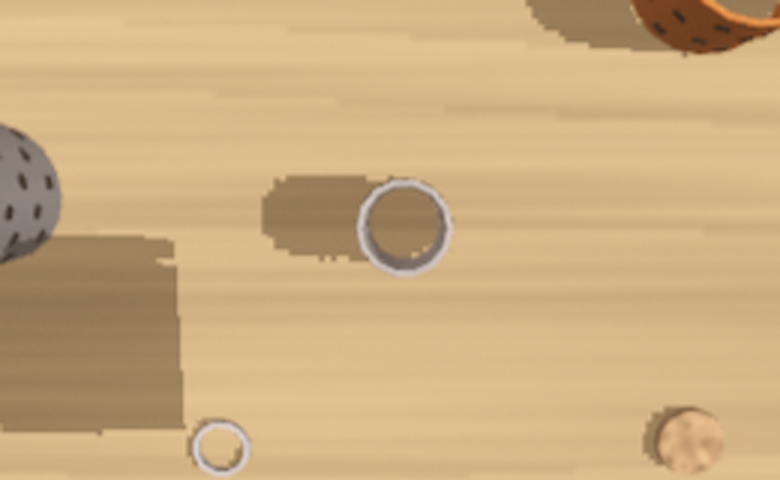

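```bash
python3 - <<'E'
from h import *
o=get_obs();print(o["position"])
for n,u,v,z in(("small",315.2,135.8,.06),("large",150.5,123,.06)): print(n,ray("wrist",u,v,z,o).round(4))
E
```

```text
[ 0.51961325 -0.01683614  0.19961985]
small [ 0.4655 -0.0167  0.06  ]
large [ 0.4542 -0.1676  0.06  ]
```

>>> drive_tool(
  plan=[
    {"offset": [0, -2.5, 2], "delta_rot": [0, 0, 0], "jaw": 5},
    {"offset": [0, -5, 4], "delta_rot": [0, 0, 0], "jaw": 5},
    {"offset": [0, -5.6, 7], "delta_rot": [0, 0, 0], "jaw": 5},
    {"offset": [0, -5.6, 10], "delta_rot": [0, 0, 0], "jaw": 5},
    {"offset": [0, -5.6, 13], "delta_rot": [0, 0, 0], "jaw": 5},
    {"offset": [0, -5.6, 15.5], "delta_rot": [0, 0, 0], "jaw": 5},
    {"offset": [0, -5.6, 17.2], "delta_rot": [0, 0, 0], "jaw": 5},
    {"offset": [0, -5.6, 17.7], "delta_rot": [0, 0, 0], "jaw": 5},
  ],
)

```text
time: 9.98
position: [0.4636, -0.0168, 0.02]
tool_rot: [0.707, 0.707, -0.001, -0.002]
ft_force: [-0.4, -0.0, 0.8]
grip_width: 0.0501
```

>>> drive_tool(
  plan=[
    {"offset": [0, 0, 0], "delta_rot": [0, 0, 0], "jaw": 5},
    {"offset": [0, 0, 0], "delta_rot": [0, 0, 0], "jaw": 4.4},
    {"offset": [0, 0, 0], "delta_rot": [0, 0, 0], "jaw": 3.8},
    {"offset": [0, 0, 0], "delta_rot": [0, 0, 0], "jaw": 3.3},
    {"offset": [0, 0, 0], "delta_rot": [0, 0, 0], "jaw": 2.5},
    {"offset": [0, 0, 0], "delta_rot": [0, 0, 0], "jaw": 2.5},
    {"offset": [0, 0, 0], "delta_rot": [0, 0, 0], "jaw": 2.5},
    {"offset": [0, 0, 0], "delta_rot": [0, 0, 0], "jaw": 2.5},
  ],
  squeeze=15,
)

```text
time: 10.65
position: [0.4644, -0.017, 0.024]
tool_rot: [0.707, 0.707, 0.001, 0.001]
ft_force: [1.3, 1.6, 6.2]
grip_width: 0.0302
```

>>> drive_tool(
  plan=[
    {"offset": [0, 0, -1], "delta_rot": [0, 0, 0], "jaw": 2.5},
    {"offset": [0, 0, -3], "delta_rot": [0, 0, 0], "jaw": 2.5},
    {"offset": [0, 0, -6], "delta_rot": [0, 0, 0], "jaw": 2.5},
    {"offset": [0, 0, -9], "delta_rot": [0, 0, 0], "jaw": 2.5},
    {"offset": [1.2, 1, -12], "delta_rot": [0, 0, 0], "jaw": 2.5},
    {"offset": [3, 2.5, -15], "delta_rot": [0, 0, 0], "jaw": 2.5},
    {"offset": [5.3, 4.6, -17], "delta_rot": [0, 0, 0], "jaw": 2.5},
    {"offset": [8, 7, -17.8], "delta_rot": [0, 0, 0], "jaw": 2.5},
  ],
)

```text
time: 11.32
position: [0.5349, 0.0633, 0.2055]
tool_rot: [0.707, 0.707, 0.001, 0.002]
ft_force: [0.7, -0.4, -1.3]
grip_width: 0.03
```

>>> drive_tool(
  plan=[
    {"offset": [2.7, 2.4, 0], "delta_rot": [0, 0, 0], "jaw": 2.5},
    {"offset": [5.4, 4.8, 0], "delta_rot": [0, 0, 0], "jaw": 2.5},
    {"offset": [8.1, 7.1, 0], "delta_rot": [0, 0, 0], "jaw": 2.5},
    {"offset": [10.8, 9.5, 0], "delta_rot": [0, 0, 0], "jaw": 2.5},
    {"offset": [13, 11.5, 0], "delta_rot": [0, 0, 0], "jaw": 2.5},
    {"offset": [14.3, 12.6, 0], "delta_rot": [0, 0, 0], "jaw": 2.5},
    {"offset": [14.3, 12.6, 0], "delta_rot": [0, 0, 0], "jaw": 2.5},
    {"offset": [14.3, 12.6, 0], "delta_rot": [0, 0, 0], "jaw": 2.5},
  ],
)

```text
time: 11.98
position: [0.6587, 0.2067, 0.2007]
tool_rot: [0.706, 0.708, -0.001, -0.0]
ft_force: [-0.1, -0.6, -2.6]
grip_width: 0.0302
```

```bash
python3 - <<'E'
from h import *
camera("top");camera("top")
o=shot("w8")
im=cv2.imread("pics/w8.png"); cv2.imwrite("pics/w8c.png",cv2.resize(im[85:325,220:420],None,fx=2.5,fy=2.5,interpolation=cv2.INTER_CUBIC))
c=calibration("wrist");Ti=np.linalg.inv(c["tool_from_camera"])
for dy in(0,-.003):
  for tz in(-.0375,.0225):
    a=np.linspace(0,2*np.pi,200); r=.015
    P=np.stack([r*np.cos(a),dy+r*np.sin(a),0*a+tz,1+0*a]);q=c["K"]@(Ti@P)[:3];q=q[:2]/q[2];print(dy,tz,((q.min(1)-[220,85])*2.5).round(1),((q.max(1)-[220,85])*2.5).round(1))
E
```

```text
[0.6581 0.2054 0.2009] [ 7.069e-01  7.074e-01 -1.200e-03 -5.000e-04]
0 -0.0375 [149.7 407.3] [325.7 567.7]
0 0.0225 [176.1 312.1] [299.3 428.8]
-0.003 -0.0375 [149.2 390.3] [326.1 552.4]
-0.003 0.0225 [175.8 300. ] [299.5 417.5]
```

View pics/w8c.png

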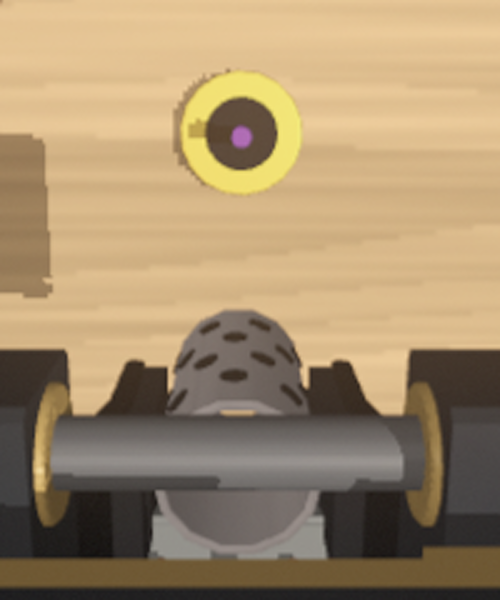

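```bash
python3 - <<'E'
from h import *
o=get_obs();print(o["position"],ray("wrist",316.4,138,.008,dict(position=np.array([.6581,.2054,.2009]),tool_rot=o["tool_rot"])))
E
```

```text
[0.65825422 0.20519198 0.20105517] [0.6080498  0.20667231 0.008     ]
```

>>> drive_tool(
  plan=[
    {"offset": [0, -2, 0], "delta_rot": [0, 0, 0], "jaw": 2.5},
    {"offset": [0.1, -4, 0], "delta_rot": [0, 0, 0], "jaw": 2.5},
    {"offset": [0.1, -5, 0.8], "delta_rot": [0, 0, 0], "jaw": 2.5},
    {"offset": [0.1, -5, 2.5], "delta_rot": [0, 0, 0], "jaw": 2.5},
    {"offset": [0.1, -5, 5], "delta_rot": [0, 0, 0], "jaw": 2.5},
    {"offset": [0.1, -5, 7.5], "delta_rot": [0, 0, 0], "jaw": 2.5},
    {"offset": [0.1, -5, 9], "delta_rot": [0, 0, 0], "jaw": 2.5},
    {"offset": [0.1, -5, 9.5], "delta_rot": [0, 0, 0], "jaw": 2.5},
  ],
)

```text
time: 12.8
position: [0.6067, 0.2056, 0.1037]
tool_rot: [0.707, 0.707, -0.003, -0.002]
ft_force: [-0.3, -0.6, 0.0]
grip_width: 0.0301
```

```bash
python3 - <<'E'
from h import *
for i in range(6): camera("top")
o=shot("w9")
E
```

```text
[0.6106 0.2072 0.1078] [0.7069 0.7074 0.0012 0.0009]
```

View pics/w9.png

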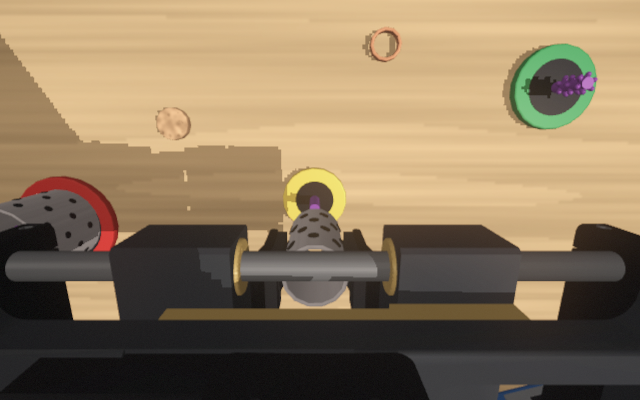

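```bash
python3 - <<'E'
from h import *
o=get_obs();print(o["position"],o["joint_velocities"].round(3),ray("wrist",315,198.5,.008,o), ray("wrist",315,198.5,.008,dict(o,position=np.array([.6106,.2072,.1078]))))
E
```

```text
[0.61052477 0.20726548 0.10774266] [ 0.004  0.003  0.005 -0.     0.002  0.001] [0.60697328 0.20724921 0.008     ] [0.60706215 0.20718377 0.008     ]
```

>>> drive_tool(
  plan=[
    {"offset": [0, -0.2, 1], "delta_rot": [0, 0, 0], "jaw": 2.5},
    {"offset": [0, -0.2, 2.5], "delta_rot": [0, 0, 0], "jaw": 2.5},
    {"offset": [0, -0.2, 4], "delta_rot": [0, 0, 0], "jaw": 2.5},
    {"offset": [0, -0.2, 5.2], "delta_rot": [0, 0, 0], "jaw": 2.5},
    {"offset": [0, -0.2, 6.1], "delta_rot": [0, 0, 0], "jaw": 2.5},
    {"offset": [0, -0.2, 6.6], "delta_rot": [0, 0, 0], "jaw": 2.5},
    {"offset": [0, -0.2, 6.8], "delta_rot": [0, 0, 0], "jaw": 2.5},
    {"offset": [0, -0.2, 6.8], "delta_rot": [0, 0, 0], "jaw": 2.5},
  ],
)

```text
time: 13.82
position: [0.6075, 0.2072, 0.0377]
tool_rot: [0.707, 0.707, -0.0, -0.0]
ft_force: [-0.1, -0.1, -0.4]
grip_width: 0.0301
```

>>> drive_tool(
  plan=[
    {"offset": [0, 0, 0.1], "delta_rot": [0, 0, 0], "jaw": 2.5},
    {"offset": [0, 0, 0.15], "delta_rot": [0, 0, 0], "jaw": 2.5},
    {"offset": [0, 0, 0.2], "delta_rot": [0, 0, 0], "jaw": 2.5},
    {"offset": [0, 0, 0.25], "delta_rot": [0, 0, 0], "jaw": 2.5},
    {"offset": [0, 0, 0.3], "delta_rot": [0, 0, 0], "jaw": 2.5},
    {"offset": [0, 0, 0.35], "delta_rot": [0, 0, 0], "jaw": 2.5},
    {"offset": [0, 0, 0.4], "delta_rot": [0, 0, 0], "jaw": 2.5},
    {"offset": [0, 0, 0.4], "delta_rot": [0, 0, 0], "jaw": 2.5},
  ],
)

```text
time: 14.48
position: [0.6075, 0.2072, 0.0341]
tool_rot: [0.707, 0.707, -0.0, -0.0]
ft_force: [-0.2, 0.4, -0.8]
grip_width: 0.0303
```

```bash
python3 - <<'E'
from h import *
shot("w10");print(get_obs()["ft_force"])
E
```

```text
[0.6075 0.2072 0.0341] [ 7.068e-01  7.074e-01 -1.000e-04 -0.000e+00]
[-0.08904854  0.08259746 -1.09588802]
```

View pics/w10.png

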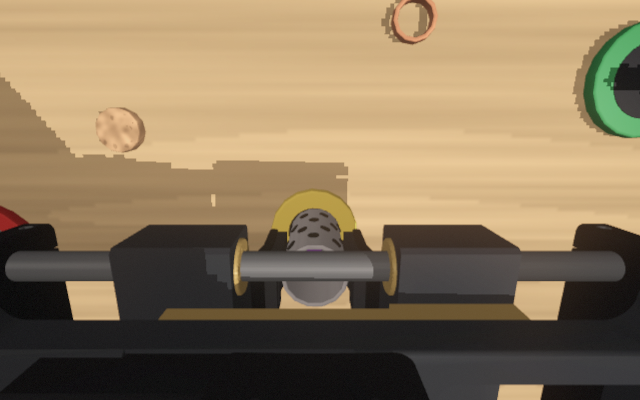

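>>> drive_tool(
  plan=[
    {"offset": [0, 0, 0.05], "delta_rot": [0, 0, 0], "jaw": 2.5},
    {"offset": [0, 0, 0.1], "delta_rot": [0, 0, 0], "jaw": 2.5},
    {"offset": [0, 0, 0.15], "delta_rot": [0, 0, 0], "jaw": 2.5},
    {"offset": [0, 0, 0.2], "delta_rot": [0, 0, 0], "jaw": 2.5},
    {"offset": [0, 0, 0.25], "delta_rot": [0, 0, 0], "jaw": 2.5},
    {"offset": [0, 0, 0.25], "delta_rot": [0, 0, 0], "jaw": 2.5},
    {"offset": [0, 0, 0.25], "delta_rot": [0, 0, 0], "jaw": 2.5},
    {"offset": [0, 0, 0.25], "delta_rot": [0, 0, 0], "jaw": 2.5},
  ],
)

```text
time: 15.2
position: [0.6076, 0.2073, 0.0321]
tool_rot: [0.707, 0.707, 0.0, 0.0]
ft_force: [-0.7, 0.1, 4.4]
grip_width: 0.0299
```

Contact. Release and rise.

>>> drive_tool(
  plan=[
    {"offset": [0, 0, 0], "delta_rot": [0, 0, 0], "jaw": 3.1},
    {"offset": [0, 0, 0], "delta_rot": [0, 0, 0], "jaw": 3.3},
    {"offset": [0, 0, 0], "delta_rot": [0, 0, 0], "jaw": 3.8},
    {"offset": [0, 0, 0], "delta_rot": [0, 0, 0], "jaw": 4.5},
    {"offset": [0, 0, 0], "delta_rot": [0, 0, 0], "jaw": 5},
    {"offset": [0, 0, 0], "delta_rot": [0, 0, 0], "jaw": 5.5},
    {"offset": [0, 0, -0.5], "delta_rot": [0, 0, 0], "jaw": 5.5},
    {"offset": [0, 0, -2], "delta_rot": [0, 0, 0], "jaw": 5.5},
  ],
)

```text
time: 15.87
position: [0.6057, 0.2069, 0.0499]
tool_rot: [0.707, 0.707, -0.002, -0.001]
ft_force: [-0.5, -0.3, -0.4]
grip_width: 0.0541
```

>>> drive_tool(
  plan=[
    {"offset": [0, 0, -3], "delta_rot": [0, 0, 0], "jaw": 5.5},
    {"offset": [0, 0, -6], "delta_rot": [0, 0, 0], "jaw": 5.5},
    {"offset": [0, 0, -9], "delta_rot": [0, 0, 0], "jaw": 5.5},
    {"offset": [0, 2, -12], "delta_rot": [0, 0, 0], "jaw": 7},
    {"offset": [0, 4, -14.5], "delta_rot": [0, 0, 0], "jaw": 7},
    {"offset": [0, 5, -15], "delta_rot": [0, 0, 0], "jaw": 7},
    {"offset": [0, 5, -15], "delta_rot": [0, 0, 0], "jaw": 7},
    {"offset": [0, 5, -15], "delta_rot": [0, 0, 0], "jaw": 7},
  ],
)

```text
time: 16.53
position: [0.6571, 0.2072, 0.2017]
tool_rot: [0.707, 0.707, -0.0, -0.0]
ft_force: [-1.5, 0.2, -0.4]
grip_width: 0.0692
```

```bash
python3 - <<'E'
from h import *
shot("w11")
E
```

```text
[0.6571 0.2072 0.2017] [ 7.069e-01  7.074e-01 -2.000e-04 -2.000e-04]
```

View pics/w11.png

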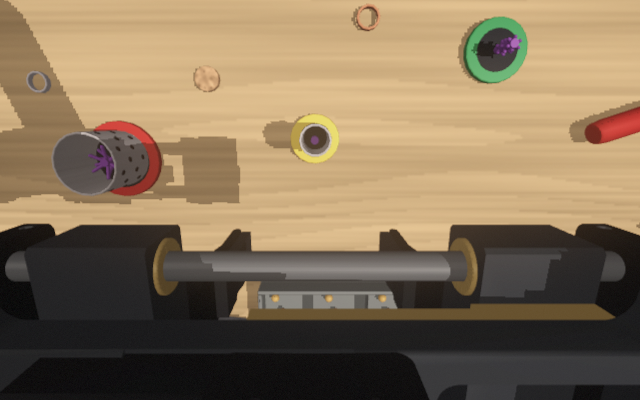

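>>> drive_tool(
  plan=[
    {"offset": [-3.3, -1.3, 0], "delta_rot": [0, 0, 0], "jaw": 7},
    {"offset": [-6.6, -2.6, 0], "delta_rot": [0, 0, 0], "jaw": 7},
    {"offset": [-10, -4, 0], "delta_rot": [0, 0, 0], "jaw": 7},
    {"offset": [-13.3, -5.3, 0], "delta_rot": [0, 0, 0], "jaw": 7},
    {"offset": [-16.6, -6.6, 0], "delta_rot": [0, 0, 0], "jaw": 7},
    {"offset": [-20, -8, 0], "delta_rot": [0, 0, 0], "jaw": 7},
    {"offset": [-23.3, -9.3, 0], "delta_rot": [0, 0, 0], "jaw": 7},
    {"offset": [-26.6, -10.6, 0], "delta_rot": [0, 0, 0], "jaw": 7},
  ],
)

```text
time: 17.25
position: [0.5484, -0.0591, 0.2]
tool_rot: [0.707, 0.708, -0.001, -0.002]
ft_force: [-0.1, -1.4, 0.0]
grip_width: 0.0701
```

>>> drive_tool(
  plan=[
    {"offset": [-3.3, -1.3, 0], "delta_rot": [0, 0, 0], "jaw": 7},
    {"offset": [-6.6, -2.6, 0], "delta_rot": [0, 0, 0], "jaw": 7},
    {"offset": [-9.3, -3.8, 0], "delta_rot": [0, 0, 0], "jaw": 7},
    {"offset": [-10.8, -4.4, 0], "delta_rot": [0, 0, 0], "jaw": 7},
    {"offset": [-10.8, -4.4, 0], "delta_rot": [0, 0, 0], "jaw": 7},
    {"offset": [-10.8, -4.4, 0], "delta_rot": [0, 0, 0], "jaw": 7},
    {"offset": [-10.8, -4.4, 0], "delta_rot": [0, 0, 0], "jaw": 7},
    {"offset": [-10.8, -4.4, 0], "delta_rot": [0, 0, 0], "jaw": 7},
  ],
)

```text
time: 17.92
position: [0.5076, -0.1652, 0.2011]
tool_rot: [0.706, 0.708, -0.0, -0.001]
ft_force: [-0.7, -0.1, 0.1]
grip_width: 0.0703
```

```bash
python3 - <<'E'
from h import *
shot("w12")
im=cv2.imread("pics/w12.png"); cv2.imwrite("pics/w12c.png",cv2.resize(im[60:220,180:440],None,fx=3,fy=3,interpolation=cv2.INTER_CUBIC))
E
```

```text
[ 0.5076 -0.1652  0.2011] [ 0.7062  0.708  -0.     -0.0009]
```

View pics/w12.png

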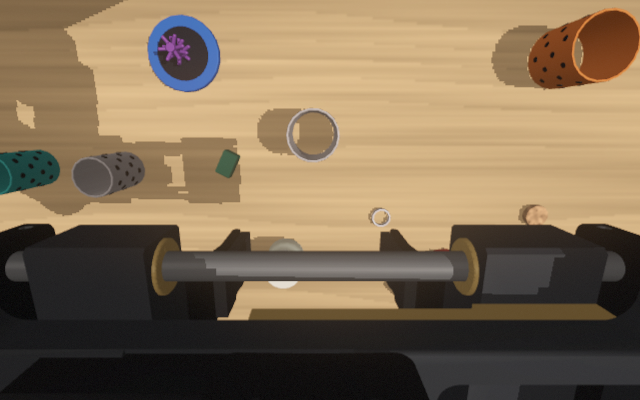

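View pics/w12c.png

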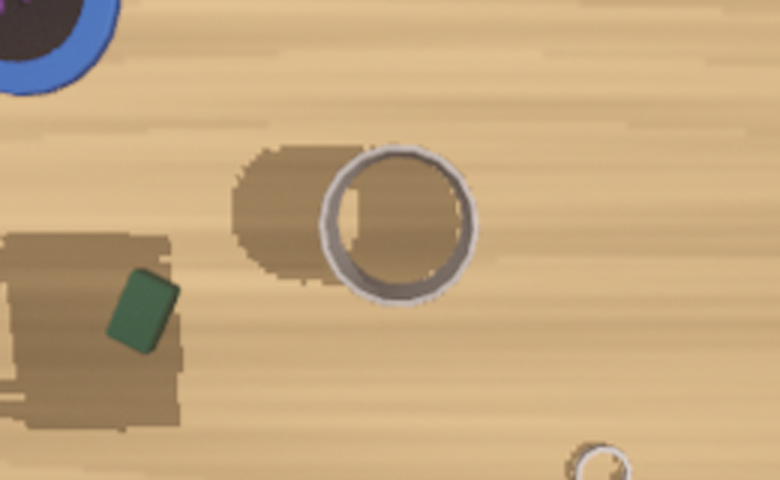

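```bash
python3 - <<'E'
from h import *
o=get_obs();print(o["position"]);s=dict(position=np.array([.5076,-.1652,.2011]),tool_rot=[.7062,.708,0,-.0009])
for n,u,v,z in(("large",312.8,135,.06),("medium",93,176.5,.06),("blue",184,53,.008)): print(n,ray("wrist",u,v,z,s).round(4))
E
```

```text
[ 0.50781742 -0.1653269   0.20125768]
large [ 0.4528 -0.1673  0.06  ]
medium [ 0.4923 -0.3778  0.06  ]
blue [ 0.3726 -0.2999  0.008 ]
```

>>> drive_tool(
  plan=[
    {"offset": [-0.2, -2.5, 2], "delta_rot": [0, 0, 0], "jaw": 7},
    {"offset": [-0.2, -5, 4], "delta_rot": [0, 0, 0], "jaw": 7},
    {"offset": [-0.2, -5.5, 7], "delta_rot": [0, 0, 0], "jaw": 7},
    {"offset": [-0.2, -5.5, 10], "delta_rot": [0, 0, 0], "jaw": 7},
    {"offset": [-0.2, -5.5, 13], "delta_rot": [0, 0, 0], "jaw": 7},
    {"offset": [-0.2, -5.5, 15.5], "delta_rot": [0, 0, 0], "jaw": 7},
    {"offset": [-0.2, -5.5, 17.3], "delta_rot": [0, 0, 0], "jaw": 7},
    {"offset": [-0.2, -5.5, 17.9], "delta_rot": [0, 0, 0], "jaw": 7},
  ],
)

```text
time: 18.63
position: [0.452, -0.1672, 0.0202]
tool_rot: [0.706, 0.708, -0.0, -0.002]
ft_force: [-0.3, 0.4, 0.9]
grip_width: 0.0701
```

>>> drive_tool(
  plan=[
    {"offset": [0, 0, 0], "delta_rot": [0, 0, 0], "jaw": 7},
    {"offset": [0, 0, 0], "delta_rot": [0, 0, 0], "jaw": 6.4},
    {"offset": [0, 0, 0], "delta_rot": [0, 0, 0], "jaw": 5.8},
    {"offset": [0, 0, 0], "delta_rot": [0, 0, 0], "jaw": 5.3},
    {"offset": [0, 0, 0], "delta_rot": [0, 0, 0], "jaw": 4.5},
    {"offset": [0, 0, 0], "delta_rot": [0, 0, 0], "jaw": 4.5},
    {"offset": [0, 0, 0], "delta_rot": [0, 0, 0], "jaw": 4.5},
    {"offset": [0, 0, 0], "delta_rot": [0, 0, 0], "jaw": 4.5},
  ],
  squeeze=18,
)

```text
time: 19.3
position: [0.4533, -0.169, 0.0236]
tool_rot: [0.707, 0.707, 0.0, 0.001]
ft_force: [1.3, 1.4, 6.7]
grip_width: 0.0502
```

>>> drive_tool(
  plan=[
    {"offset": [0, 0, -1], "delta_rot": [0, 0, 0], "jaw": 4.5},
    {"offset": [0, 0, -3], "delta_rot": [0, 0, 0], "jaw": 4.5},
    {"offset": [0, 0, -6], "delta_rot": [0, 0, 0], "jaw": 4.5},
    {"offset": [0, 0, -9], "delta_rot": [0, 0, 0], "jaw": 4.5},
    {"offset": [-1, -0.2, -12], "delta_rot": [0, 0, 0], "jaw": 4.5},
    {"offset": [-2.5, -0.5, -15], "delta_rot": [0, 0, 0], "jaw": 4.5},
    {"offset": [-4.5, -1, -17], "delta_rot": [0, 0, 0], "jaw": 4.5},
    {"offset": [-7, -1.5, -17.8], "delta_rot": [0, 0, 0], "jaw": 4.5},
  ],
)

```text
time: 19.97
position: [0.4386, -0.2395, 0.2046]
tool_rot: [0.706, 0.708, 0.0, 0.003]
ft_force: [0.4, -1.0, -2.2]
grip_width: 0.0497
```

>>> drive_tool(
  plan=[
    {"offset": [-2, -0.5, 0], "delta_rot": [0, 0, 0], "jaw": 4.5},
    {"offset": [-4, -0.9, 0], "delta_rot": [0, 0, 0], "jaw": 4.5},
    {"offset": [-5.4, -1.2, 0], "delta_rot": [0, 0, 0], "jaw": 4.5},
    {"offset": [-6.2, -1.4, 0], "delta_rot": [0, 0, 0], "jaw": 4.5},
    {"offset": [-6.2, -1.4, 0], "delta_rot": [0, 0, 0], "jaw": 4.5},
    {"offset": [-6.2, -1.4, 0], "delta_rot": [0, 0, 0], "jaw": 4.5},
    {"offset": [-6.2, -1.4, 0], "delta_rot": [0, 0, 0], "jaw": 4.5},
    {"offset": [-6.2, -1.4, 0], "delta_rot": [0, 0, 0], "jaw": 4.5},
  ],
)

```text
time: 20.63
position: [0.424, -0.2996, 0.2004]
tool_rot: [0.706, 0.708, 0.0, -0.001]
ft_force: [0.4, 0.1, -1.0]
grip_width: 0.0497
```

```bash
python3 - <<'E'
from h import *
camera("top");camera("top");camera("top")
o=shot("w13")
im=cv2.imread("pics/w13.png"); cv2.imwrite("pics/w13c.png",cv2.resize(im[85:325,220:420],None,fx=2.5,fy=2.5,interpolation=cv2.INTER_CUBIC))
c=calibration("wrist");Ti=np.linalg.inv(c["tool_from_camera"])
for dy in(0,-.003):
  for tz in(-.0375,.0225):
    a=np.linspace(0,2*np.pi,200); r=.025
    P=np.stack([r*np.cos(a),dy+r*np.sin(a),0*a+tz,1+0*a]);q=c["K"]@(Ti@P)[:3];q=q[:2]/q[2];print(dy,tz,((q.min(1)-[220,85])*2.5).round(1),((q.max(1)-[220,85])*2.5).round(1))
E
```

```text
[ 0.4242 -0.3001  0.2006] [ 7.064e-01  7.078e-01  1.000e-04 -2.000e-04]
0 -0.0375 [ 90.9 349.8] [384.4 617.5]
0 0.0225 [135.  271.2] [340.4 465.8]
-0.003 -0.0375 [ 90.1 332.2] [385.2 602.8]
-0.003 0.0225 [134.6 258.8] [340.8 454.8]
```

View pics/w13c.png

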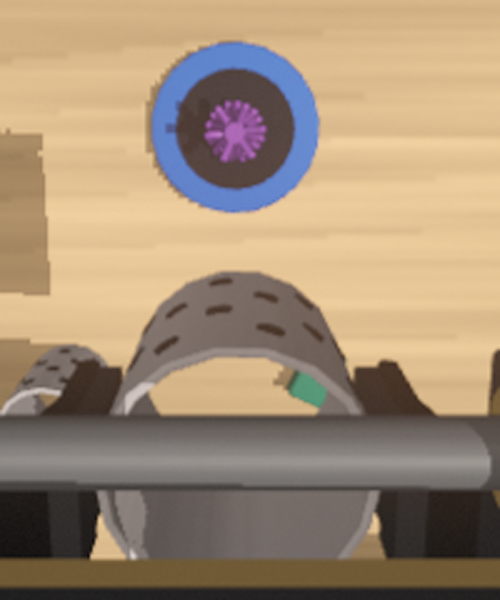

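```bash
python3 - <<'E'
from h import *
o=get_obs();print(o["position"],ray("wrist",314.2,135.6,.008,o))
E
```

```text
[ 0.42417182 -0.3002865   0.20060715] [ 0.37188725 -0.30130884  0.008     ]
```

>>> drive_tool(
  plan=[
    {"offset": [0, -2, 0], "delta_rot": [0, 0, 0], "jaw": 4.5},
    {"offset": [-0.1, -4, 0], "delta_rot": [0, 0, 0], "jaw": 4.5},
    {"offset": [-0.1, -5.2, 0.8], "delta_rot": [0, 0, 0], "jaw": 4.5},
    {"offset": [-0.1, -5.2, 2.5], "delta_rot": [0, 0, 0], "jaw": 4.5},
    {"offset": [-0.1, -5.2, 5], "delta_rot": [0, 0, 0], "jaw": 4.5},
    {"offset": [-0.1, -5.2, 7.5], "delta_rot": [0, 0, 0], "jaw": 4.5},
    {"offset": [-0.1, -5.2, 9], "delta_rot": [0, 0, 0], "jaw": 4.5},
    {"offset": [-0.1, -5.2, 9.5], "delta_rot": [0, 0, 0], "jaw": 4.5},
  ],
)

```text
time: 21.5
position: [0.3711, -0.3007, 0.1036]
tool_rot: [0.707, 0.707, 0.0, -0.002]
ft_force: [-0.6, 0.1, -1.2]
grip_width: 0.0499
```

```bash
python3 - <<'E'
from h import *
for i in range(6): camera("top")
o=shot("w14")
im=cv2.imread("pics/w14.png"); cv2.imwrite("pics/w14c.png",cv2.resize(im[85:325,220:420],None,fx=2.5,fy=2.5,interpolation=cv2.INTER_CUBIC))
E
```

```text
[ 0.3727 -0.3027  0.1067] [ 7.067e-01  7.075e-01 -2.000e-04  1.300e-03]
```

View pics/w14c.png

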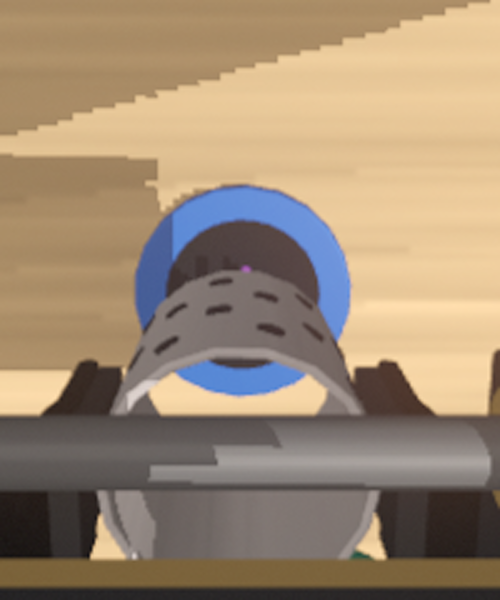

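```bash
python3 - <<'E'
from h import *
o=get_obs();print(o["position"],ray("wrist",317.2,200.8,.008,o))
E
```

```text
[ 0.37266947 -0.30267376  0.10674514] [ 0.37074011 -0.30109077  0.008     ]
```

>>> drive_tool(
  plan=[
    {"offset": [0.1, -0.1, 1], "delta_rot": [0, 0, 0], "jaw": 4.5},
    {"offset": [0.1, -0.1, 2.5], "delta_rot": [0, 0, 0], "jaw": 4.5},
    {"offset": [0.1, -0.1, 4], "delta_rot": [0, 0, 0], "jaw": 4.5},
    {"offset": [0.1, -0.1, 5.2], "delta_rot": [0, 0, 0], "jaw": 4.5},
    {"offset": [0.1, -0.1, 6.1], "delta_rot": [0, 0, 0], "jaw": 4.5},
    {"offset": [0.1, -0.1, 6.6], "delta_rot": [0, 0, 0], "jaw": 4.5},
    {"offset": [0.1, -0.1, 6.9], "delta_rot": [0, 0, 0], "jaw": 4.5},
    {"offset": [0.1, -0.1, 6.9], "delta_rot": [0, 0, 0], "jaw": 4.5},
  ],
)

```text
time: 22.52
position: [0.3711, -0.3011, 0.0366]
tool_rot: [0.707, 0.707, -0.0, -0.0]
ft_force: [-0.1, 0.2, -1.5]
grip_width: 0.0496
```

>>> drive_tool(
  plan=[
    {"offset": [0, 0, 0.1], "delta_rot": [0, 0, 0], "jaw": 4.5},
    {"offset": [0, 0, 0.15], "delta_rot": [0, 0, 0], "jaw": 4.5},
    {"offset": [0, 0, 0.2], "delta_rot": [0, 0, 0], "jaw": 4.5},
    {"offset": [0, 0, 0.25], "delta_rot": [0, 0, 0], "jaw": 4.5},
    {"offset": [0, 0, 0.3], "delta_rot": [0, 0, 0], "jaw": 4.5},
    {"offset": [0, 0, 0.35], "delta_rot": [0, 0, 0], "jaw": 4.5},
    {"offset": [0, 0, 0.4], "delta_rot": [0, 0, 0], "jaw": 4.5},
    {"offset": [0, 0, 0.4], "delta_rot": [0, 0, 0], "jaw": 4.5},
  ],
)

```text
time: 23.18
position: [0.371, -0.301, 0.0326]
tool_rot: [0.707, 0.707, 0.0, -0.0]
ft_force: [-0.1, 0.4, -1.7]
grip_width: 0.05
```

```bash
python3 - <<'E'
from h import *
shot("w15");print(get_obs()["ft_force"])
E
```

```text
[ 0.371  -0.301   0.0326] [ 0.7068  0.7075  0.     -0.    ]
[ 1.00715713  0.00910351 -0.53361405]
```

View pics/w15.png

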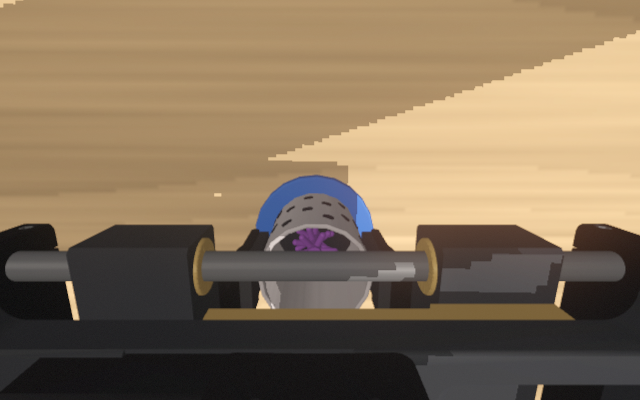

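>>> drive_tool(
  plan=[
    {"offset": [0, 0, 0.05], "delta_rot": [0, 0, 0], "jaw": 4.5},
    {"offset": [0, 0, 0.1], "delta_rot": [0, 0, 0], "jaw": 4.5},
    {"offset": [0, 0, 0.15], "delta_rot": [0, 0, 0], "jaw": 4.5},
    {"offset": [0, 0, 0.2], "delta_rot": [0, 0, 0], "jaw": 4.5},
    {"offset": [0, 0, 0.2], "delta_rot": [0, 0, 0], "jaw": 4.5},
    {"offset": [0, 0, 0.2], "delta_rot": [0, 0, 0], "jaw": 4.5},
    {"offset": [0, 0, 0.2], "delta_rot": [0, 0, 0], "jaw": 4.5},
    {"offset": [0, 0, 0.2], "delta_rot": [0, 0, 0], "jaw": 4.5},
  ],
)

```text
time: 23.9
position: [0.371, -0.301, 0.0316]
tool_rot: [0.707, 0.707, -0.0, 0.0]
ft_force: [-1.1, 1.8, 7.9]
grip_width: 0.0501
```

>>> drive_tool(
  plan=[
    {"offset": [0, 0, 0], "delta_rot": [0, 0, 0], "jaw": 5.1},
    {"offset": [0, 0, 0], "delta_rot": [0, 0, 0], "jaw": 5.3},
    {"offset": [0, 0, 0], "delta_rot": [0, 0, 0], "jaw": 5.8},
    {"offset": [0, 0, 0], "delta_rot": [0, 0, 0], "jaw": 6.5},
    {"offset": [0, 0, 0], "delta_rot": [0, 0, 0], "jaw": 7.2},
    {"offset": [0, 0, 0], "delta_rot": [0, 0, 0], "jaw": 7.5},
    {"offset": [0, 0, -0.5], "delta_rot": [0, 0, 0], "jaw": 7.5},
    {"offset": [0, 0, -2], "delta_rot": [0, 0, 0], "jaw": 7.5},
  ],
)

```text
time: 24.57
position: [0.3702, -0.3, 0.0496]
tool_rot: [0.707, 0.707, 0.0, -0.002]
ft_force: [-0.0, -1.1, -0.4]
grip_width: 0.074
```

>>> drive_tool(
  plan=[
    {"offset": [0, 0, -3], "delta_rot": [0, 0, 0], "jaw": 7.5},
    {"offset": [0, 0, -6], "delta_rot": [0, 0, 0], "jaw": 7.5},
    {"offset": [0, 0, -9], "delta_rot": [0, 0, 0], "jaw": 7.5},
    {"offset": [0, 2, -12], "delta_rot": [0, 0, 0], "jaw": 6},
    {"offset": [0, 4, -14.5], "delta_rot": [0, 0, 0], "jaw": 6},
    {"offset": [0, 5, -15], "delta_rot": [0, 0, 0], "jaw": 6},
    {"offset": [0, 5, -15], "delta_rot": [0, 0, 0], "jaw": 6},
    {"offset": [0, 5, -15], "delta_rot": [0, 0, 0], "jaw": 6},
  ],
)

```text
time: 25.23
position: [0.4205, -0.3002, 0.2002]
tool_rot: [0.706, 0.708, -0.0, -0.001]
ft_force: [-0.1, -0.4, -0.5]
grip_width: 0.0607
```

```bash
python3 - <<'E'
from h import *
shot("w16")
E
```

```text
[ 0.4205 -0.3002  0.2002] [ 7.064e-01  7.079e-01 -1.000e-04 -7.000e-04]
```

View pics/w16.png

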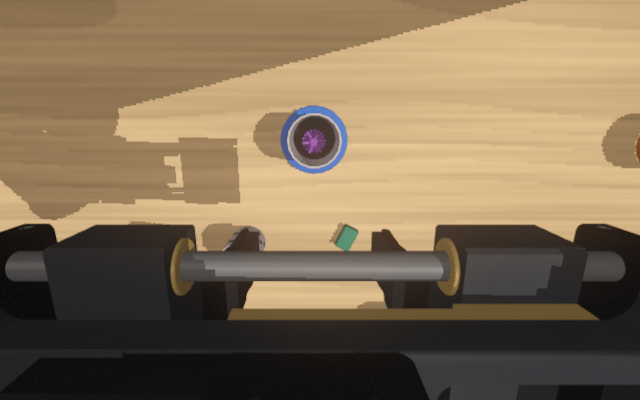

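>>> drive_tool(
  plan=[
    {"offset": [-1.9, 3, 0], "delta_rot": [0, 0, 0], "jaw": 6},
    {"offset": [-3.8, 6, 0], "delta_rot": [0, 0, 0], "jaw": 6},
    {"offset": [-5.6, 9, 0], "delta_rot": [0, 0, 0], "jaw": 6},
    {"offset": [-7, 11.3, 0], "delta_rot": [0, 0, 0], "jaw": 6},
    {"offset": [-7.8, 12.6, 0], "delta_rot": [0, 0, 0], "jaw": 6},
    {"offset": [-7.8, 12.6, 0], "delta_rot": [0, 0, 0], "jaw": 6},
    {"offset": [-7.8, 12.6, 0], "delta_rot": [0, 0, 0], "jaw": 6},
    {"offset": [-7.8, 12.6, 0], "delta_rot": [0, 0, 0], "jaw": 6},
  ],
)

```text
time: 25.95
position: [0.5448, -0.3775, 0.1985]
tool_rot: [0.707, 0.707, -0.0, -0.003]
ft_force: [-0.0, 0.4, 0.2]
grip_width: 0.0601
```

```bash
python3 - <<'E'
from h import *
camera("top");camera("top");camera("top")
shot("w17")
im=cv2.imread("pics/w17.png"); cv2.imwrite("pics/w17c.png",cv2.resize(im[60:220,180:440],None,fx=3,fy=3,interpolation=cv2.INTER_CUBIC))
E
```

```text
[ 0.5457 -0.378   0.2002] [ 7.069e-01  7.073e-01 -1.000e-04 -1.100e-03]
```

View pics/w17.png

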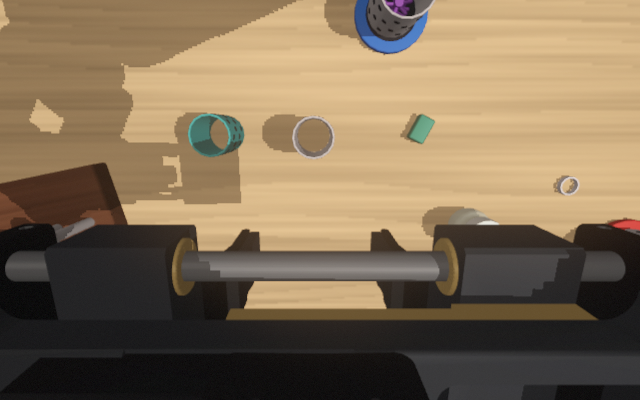

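View pics/w17c.png

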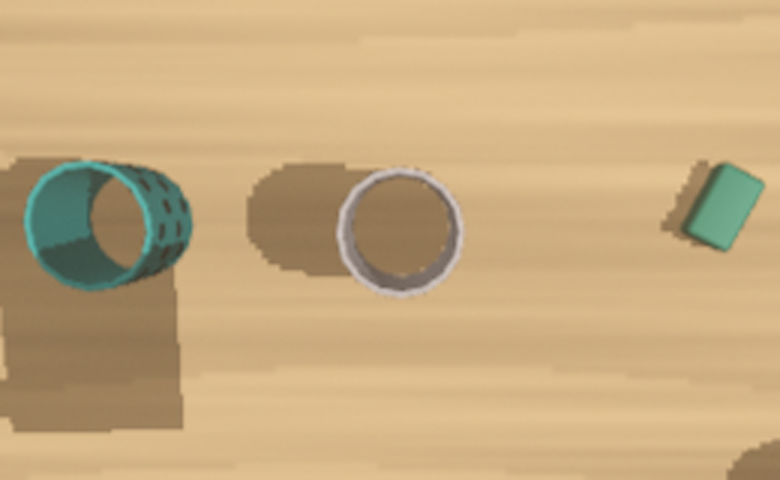

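```bash
python3 - <<'E'
from h import *
o=get_obs();print(o["position"],ray("wrist",313.5,137.3,.06,o))
E
```

```text
[ 0.54604384 -0.37822683  0.2005953 ] [ 0.49331772 -0.37963547  0.06      ]
```

>>> drive_tool(
  plan=[
    {"offset": [-0.1, -2.5, 2], "delta_rot": [0, 0, 0], "jaw": 6},
    {"offset": [-0.1, -4.8, 4], "delta_rot": [0, 0, 0], "jaw": 6},
    {"offset": [-0.1, -5.3, 7], "delta_rot": [0, 0, 0], "jaw": 6},
    {"offset": [-0.1, -5.3, 10], "delta_rot": [0, 0, 0], "jaw": 6},
    {"offset": [-0.1, -5.3, 13], "delta_rot": [0, 0, 0], "jaw": 6},
    {"offset": [-0.1, -5.3, 15.5], "delta_rot": [0, 0, 0], "jaw": 6},
    {"offset": [-0.1, -5.3, 17.2], "delta_rot": [0, 0, 0], "jaw": 6},
    {"offset": [-0.1, -5.3, 17.8], "delta_rot": [0, 0, 0], "jaw": 6},
  ],
)

```text
time: 26.82
position: [0.4923, -0.3782, 0.0201]
tool_rot: [0.707, 0.707, 0.0, -0.003]
ft_force: [-0.3, 0.6, 0.1]
grip_width: 0.0602
```

>>> drive_tool(
  plan=[
    {"offset": [0, 0, 0], "delta_rot": [0, 0, 0], "jaw": 6},
    {"offset": [0, 0, 0], "delta_rot": [0, 0, 0], "jaw": 5.4},
    {"offset": [0, 0, 0], "delta_rot": [0, 0, 0], "jaw": 4.8},
    {"offset": [0, 0, 0], "delta_rot": [0, 0, 0], "jaw": 4.3},
    {"offset": [0, 0, 0], "delta_rot": [0, 0, 0], "jaw": 3.5},
    {"offset": [0, 0, 0], "delta_rot": [0, 0, 0], "jaw": 3.5},
    {"offset": [0, 0, 0], "delta_rot": [0, 0, 0], "jaw": 3.5},
    {"offset": [0, 0, 0], "delta_rot": [0, 0, 0], "jaw": 3.5},
  ],
)

```text
time: 27.48
position: [0.4946, -0.3802, 0.0238]
tool_rot: [0.707, 0.707, 0.0, 0.001]
ft_force: [-0.3, 1.3, 6.1]
grip_width: 0.0396
```

>>> drive_tool(
  plan=[
    {"offset": [0, 0, -1], "delta_rot": [0, 0, 0], "jaw": 3.5},
    {"offset": [0, 0, -3], "delta_rot": [0, 0, 0], "jaw": 3.5},
    {"offset": [0, 0, -6], "delta_rot": [0, 0, 0], "jaw": 3.5},
    {"offset": [0, 0, -9], "delta_rot": [0, 0, 0], "jaw": 3.5},
    {"offset": [1, 0.2, -12], "delta_rot": [0, 0, 0], "jaw": 3.5},
    {"offset": [2.5, 0.4, -15], "delta_rot": [0, 0, 0], "jaw": 3.5},
    {"offset": [4.5, 0.6, -17], "delta_rot": [0, 0, 0], "jaw": 3.5},
    {"offset": [7, 0.8, -17.8], "delta_rot": [0, 0, 0], "jaw": 3.5},
  ],
)

```text
time: 28.15
position: [0.5036, -0.3117, 0.2048]
tool_rot: [0.707, 0.707, -0.0, 0.004]
ft_force: [1.6, -0.4, -0.0]
grip_width: 0.0391
```

>>> drive_tool(
  plan=[
    {"offset": [3, 0.3, 0], "delta_rot": [0, 0, 0], "jaw": 3.5},
    {"offset": [6, 0.6, 0], "delta_rot": [0, 0, 0], "jaw": 3.5},
    {"offset": [9, 0.9, 0], "delta_rot": [0, 0, 0], "jaw": 3.5},
    {"offset": [12, 1.2, 0], "delta_rot": [0, 0, 0], "jaw": 3.5},
    {"offset": [15, 1.5, 0], "delta_rot": [0, 0, 0], "jaw": 3.5},
    {"offset": [18, 1.8, 0], "delta_rot": [0, 0, 0], "jaw": 3.5},
    {"offset": [21, 2.1, 0], "delta_rot": [0, 0, 0], "jaw": 3.5},
    {"offset": [24, 2.4, 0], "delta_rot": [0, 0, 0], "jaw": 3.5},
  ],
)

```text
time: 28.82
position: [0.5254, -0.0684, 0.2009]
tool_rot: [0.707, 0.707, -0.0, -0.0]
ft_force: [0.4, 0.6, -1.5]
grip_width: 0.0394
```

>>> drive_tool(
  plan=[
    {"offset": [3, 0.3, 0], "delta_rot": [0, 0, 0], "jaw": 3.5},
    {"offset": [6, 0.6, 0], "delta_rot": [0, 0, 0], "jaw": 3.5},
    {"offset": [9, 0.9, 0], "delta_rot": [0, 0, 0], "jaw": 3.5},
    {"offset": [12, 1.2, 0], "delta_rot": [0, 0, 0], "jaw": 3.5},
    {"offset": [15, 1.5, 0], "delta_rot": [0, 0, 0], "jaw": 3.5},
    {"offset": [18, 1.8, 0], "delta_rot": [0, 0, 0], "jaw": 3.5},
    {"offset": [21, 2.1, 0], "delta_rot": [0, 0, 0], "jaw": 3.5},
    {"offset": [24, 2.4, 0], "delta_rot": [0, 0, 0], "jaw": 3.5},
  ],
)

```text
time: 29.48
position: [0.5491, 0.1716, 0.2009]
tool_rot: [0.707, 0.708, -0.0, -0.0]
ft_force: [0.3, 0.0, -1.0]
grip_width: 0.0391
```

>>> drive_tool(
  plan=[
    {"offset": [3, 0.3, 0], "delta_rot": [0, 0, 0], "jaw": 3.5},
    {"offset": [6, 0.6, 0], "delta_rot": [0, 0, 0], "jaw": 3.5},
    {"offset": [9, 0.9, 0], "delta_rot": [0, 0, 0], "jaw": 3.5},
    {"offset": [12, 1.2, 0], "delta_rot": [0, 0, 0], "jaw": 3.5},
    {"offset": [15, 1.5, 0], "delta_rot": [0, 0, 0], "jaw": 3.5},
    {"offset": [18, 1.7, 0], "delta_rot": [0, 0, 0], "jaw": 3.5},
    {"offset": [20.5, 1.9, 0], "delta_rot": [0, 0, 0], "jaw": 3.5},
    {"offset": [22.1, 1.9, 0], "delta_rot": [0, 0, 0], "jaw": 3.5},
  ],
)

```text
time: 30.15
position: [0.568, 0.3939, 0.2006]
tool_rot: [0.706, 0.708, 0.0, -0.0]
ft_force: [1.2, -0.5, -0.5]
grip_width: 0.0396
```

```bash
python3 - <<'E'
from h import *
for i in range(8):camera("top")
o=shot("w18")
im=cv2.imread("pics/w18.png"); cv2.imwrite("pics/w18c.png",cv2.resize(im[85:325,220:420],None,fx=2.5,fy=2.5,interpolation=cv2.INTER_CUBIC))
c=calibration("wrist");Ti=np.linalg.inv(c["tool_from_camera"])
for dy in(0,-.003):
  for tz in(-.0375,.0225):
    a=np.linspace(0,2*np.pi,200); r=.020
    P=np.stack([r*np.cos(a),dy+r*np.sin(a),0*a+tz,1+0*a]);q=c["K"]@(Ti@P)[:3];q=q[:2]/q[2];print(dy,tz,((q.min(1)-[220,85])*2.5).round(1),((q.max(1)-[220,85])*2.5).round(1))
E
```

```text
[0.5685 0.3899 0.2007] [ 7.072e-01  7.070e-01 -3.000e-04  1.000e-04]
0 -0.0375 [120.3 378.8] [355.  592.8]
0 0.0225 [155.5 291.8] [319.8 447.4]
-0.003 -0.0375 [119.7 361.5] [355.7 577.8]
-0.003 0.0225 [155.2 279.5] [320.1 436.3]
```

View pics/w18c.png

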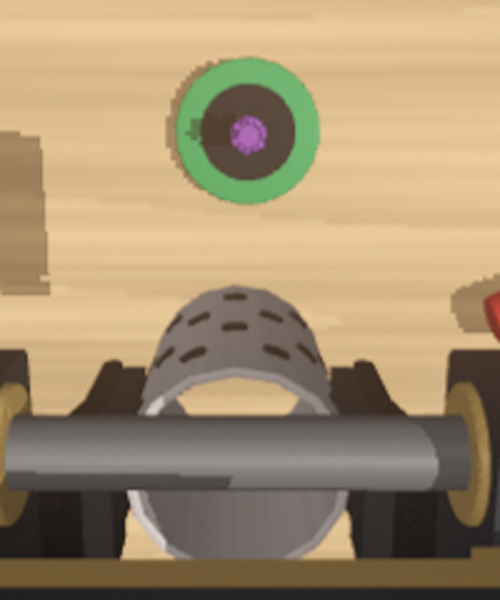

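```bash
python3 - <<'E'
from h import *
o=get_obs();print(o["position"],ray("wrist",319.4,137.2,.008,o))
E
```

```text
[0.56851833 0.38995217 0.20078962] [0.51792086 0.39459606 0.008     ]
```

>>> drive_tool(
  plan=[
    {"offset": [0.2, -2, 0], "delta_rot": [0, 0, 0], "jaw": 3.5},
    {"offset": [0.4, -4, 0], "delta_rot": [0, 0, 0], "jaw": 3.5},
    {"offset": [0.4, -4.9, 0.8], "delta_rot": [0, 0, 0], "jaw": 3.5},
    {"offset": [0.4, -4.9, 2.5], "delta_rot": [0, 0, 0], "jaw": 3.5},
    {"offset": [0.4, -4.9, 5], "delta_rot": [0, 0, 0], "jaw": 3.5},
    {"offset": [0.4, -4.9, 7.5], "delta_rot": [0, 0, 0], "jaw": 3.5},
    {"offset": [0.4, -4.9, 9], "delta_rot": [0, 0, 0], "jaw": 3.5},
    {"offset": [0.4, -4.9, 9.5], "delta_rot": [0, 0, 0], "jaw": 3.5},
  ],
)

```text
time: 31.27
position: [0.5177, 0.3934, 0.1028]
tool_rot: [0.707, 0.707, -0.003, -0.001]
ft_force: [-0.6, -0.7, -1.3]
grip_width: 0.0394
```

```bash
python3 - <<'E'
from h import *
for i in range(7): camera("top")
o=shot("w19")
im=cv2.imread("pics/w19.png"); cv2.imwrite("pics/w19c.png",cv2.resize(im[85:325,220:420],None,fx=2.5,fy=2.5,interpolation=cv2.INTER_CUBIC))
E
```

```text
[0.5204 0.3956 0.1072] [7.068e-01 7.074e-01 1.400e-03 4.000e-04]
```

View pics/w19c.png

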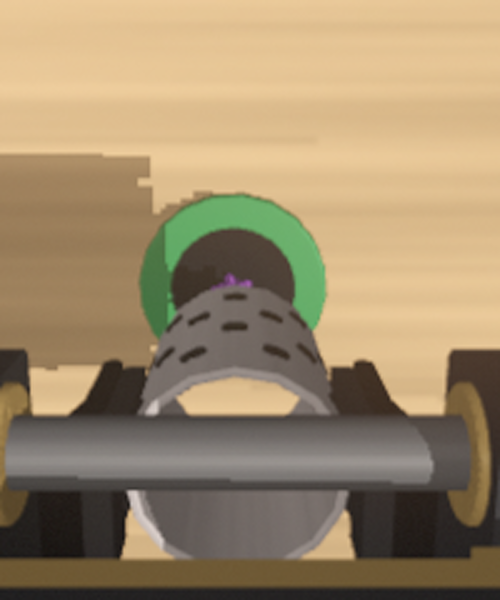

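```bash
python3 - <<'E'
from h import *
o=get_obs();print(o["position"],ray("wrist",313.2,199,.008,o))
E
```

```text
[0.52016781 0.39554816 0.10708231] [0.51684326 0.39409588 0.008     ]
```

>>> drive_tool(
  plan=[
    {"offset": [-0.1, -0.2, 1], "delta_rot": [0, 0, 0], "jaw": 3.5},
    {"offset": [-0.1, -0.2, 2.5], "delta_rot": [0, 0, 0], "jaw": 3.5},
    {"offset": [-0.1, -0.2, 4], "delta_rot": [0, 0, 0], "jaw": 3.5},
    {"offset": [-0.1, -0.2, 5.2], "delta_rot": [0, 0, 0], "jaw": 3.5},
    {"offset": [-0.1, -0.2, 6.1], "delta_rot": [0, 0, 0], "jaw": 3.5},
    {"offset": [-0.1, -0.2, 6.6], "delta_rot": [0, 0, 0], "jaw": 3.5},
    {"offset": [-0.1, -0.2, 6.9], "delta_rot": [0, 0, 0], "jaw": 3.5},
    {"offset": [-0.1, -0.2, 6.9], "delta_rot": [0, 0, 0], "jaw": 3.5},
  ],
)

```text
time: 32.33
position: [0.5172, 0.3941, 0.036]
tool_rot: [0.707, 0.707, -0.0, -0.0]
ft_force: [-0.2, 0.5, -1.2]
grip_width: 0.0397
```

>>> drive_tool(
  plan=[
    {"offset": [0, 0, 0.1], "delta_rot": [0, 0, 0], "jaw": 3.5},
    {"offset": [0, 0, 0.15], "delta_rot": [0, 0, 0], "jaw": 3.5},
    {"offset": [0, 0, 0.2], "delta_rot": [0, 0, 0], "jaw": 3.5},
    {"offset": [0, 0, 0.25], "delta_rot": [0, 0, 0], "jaw": 3.5},
    {"offset": [0, 0, 0.3], "delta_rot": [0, 0, 0], "jaw": 3.5},
    {"offset": [0, 0, 0.35], "delta_rot": [0, 0, 0], "jaw": 3.5},
    {"offset": [0, 0, 0.4], "delta_rot": [0, 0, 0], "jaw": 3.5},
    {"offset": [0, 0, 0.4], "delta_rot": [0, 0, 0], "jaw": 3.5},
  ],
)

```text
time: 33.0
position: [0.5173, 0.3941, 0.0326]
tool_rot: [0.707, 0.707, -0.0, -0.0]
ft_force: [0.8, 0.2, -0.9]
grip_width: 0.0396
```

```bash
python3 - <<'E'
from h import *
shot("w20");print(get_obs()["ft_force"])
E
```

```text
[0.5173 0.3941 0.0326] [ 7.068e-01  7.074e-01 -1.000e-04 -0.000e+00]
[ 0.55417291  0.08420135 -0.70328259]
```

View pics/w20.png

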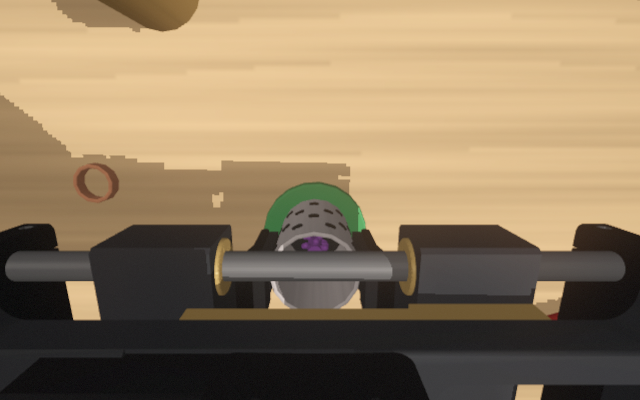

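>>> drive_tool(
  plan=[
    {"offset": [0, 0.05, 0.05], "delta_rot": [0, 0, 0], "jaw": 3.5},
    {"offset": [0, 0.1, 0.1], "delta_rot": [0, 0, 0], "jaw": 3.5},
    {"offset": [0, 0.1, 0.15], "delta_rot": [0, 0, 0], "jaw": 3.5},
    {"offset": [0, 0.1, 0.2], "delta_rot": [0, 0, 0], "jaw": 3.5},
    {"offset": [0, 0.1, 0.2], "delta_rot": [0, 0, 0], "jaw": 3.5},
    {"offset": [0, 0.1, 0.2], "delta_rot": [0, 0, 0], "jaw": 3.5},
    {"offset": [0, 0.1, 0.2], "delta_rot": [0, 0, 0], "jaw": 3.5},
    {"offset": [0, 0.1, 0.2], "delta_rot": [0, 0, 0], "jaw": 3.5},
  ],
)

```text
time: 33.72
position: [0.5181, 0.3942, 0.0318]
tool_rot: [0.707, 0.707, -0.0, -0.0]
ft_force: [-2.0, -1.0, 5.5]
grip_width: 0.0393
```

>>> drive_tool(
  plan=[
    {"offset": [0, 0, 0], "delta_rot": [0, 0, 0], "jaw": 4.1},
    {"offset": [0, 0, 0], "delta_rot": [0, 0, 0], "jaw": 4.3},
    {"offset": [0, 0, 0], "delta_rot": [0, 0, 0], "jaw": 4.8},
    {"offset": [0, 0, 0], "delta_rot": [0, 0, 0], "jaw": 5.5},
    {"offset": [0, 0, 0], "delta_rot": [0, 0, 0], "jaw": 6.2},
    {"offset": [0, 0, 0], "delta_rot": [0, 0, 0], "jaw": 6.5},
    {"offset": [0, 0, -0.5], "delta_rot": [0, 0, 0], "jaw": 6.5},
    {"offset": [0, 0, -2], "delta_rot": [0, 0, 0], "jaw": 6.5},
  ],
)

```text
time: 34.38
position: [0.5168, 0.3932, 0.0488]
tool_rot: [0.707, 0.707, -0.002, -0.001]
ft_force: [0.5, 1.2, 0.1]
grip_width: 0.0641
```

>>> drive_tool(
  plan=[
    {"offset": [0, 0, -3], "delta_rot": [0, 0, 0], "jaw": 6.5},
    {"offset": [0, 0, -6], "delta_rot": [0, 0, 0], "jaw": 6.5},
    {"offset": [0, 0, -9], "delta_rot": [0, 0, 0], "jaw": 6.5},
    {"offset": [0, 2, -12], "delta_rot": [0, 0, 0], "jaw": 6.5},
    {"offset": [0, 4, -14.5], "delta_rot": [0, 0, 0], "jaw": 6.5},
    {"offset": [0, 5, -15], "delta_rot": [0, 0, 0], "jaw": 6.5},
    {"offset": [0, 5, -15], "delta_rot": [0, 0, 0], "jaw": 6.5},
    {"offset": [0, 5, -15], "delta_rot": [0, 0, 0], "jaw": 6.5},
  ],
)

```text
time: 35.05
position: [0.5681, 0.3939, 0.2008]
tool_rot: [0.707, 0.707, -0.0, -0.0]
ft_force: [-0.3, -0.2, -1.1]
grip_width: 0.0648
```

```bash
python3 - <<'E'
from h import *
shot("w21")
a=camera("top")[:,:,::-1]; b=camera("scene")[:,:,::-1]
cv2.imwrite("pics/top1.png",cv2.resize(a[140:260,160:480],(800,300),interpolation=cv2.INTER_CUBIC))
cv2.imwrite("pics/scene1.png",cv2.resize(b[90:350,200:490],None,fx=2.3,fy=2.3,interpolation=cv2.INTER_CUBIC))
E
```

```text
[0.5681 0.3939 0.2008] [ 7.070e-01  7.072e-01 -1.000e-04 -2.000e-04]
```

View pics/w21.png

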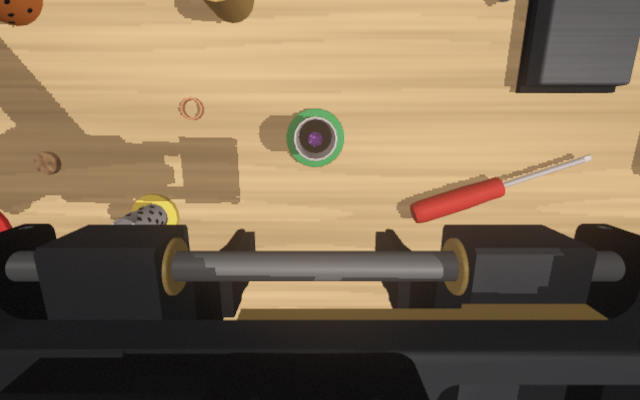

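View pics/scene1.png

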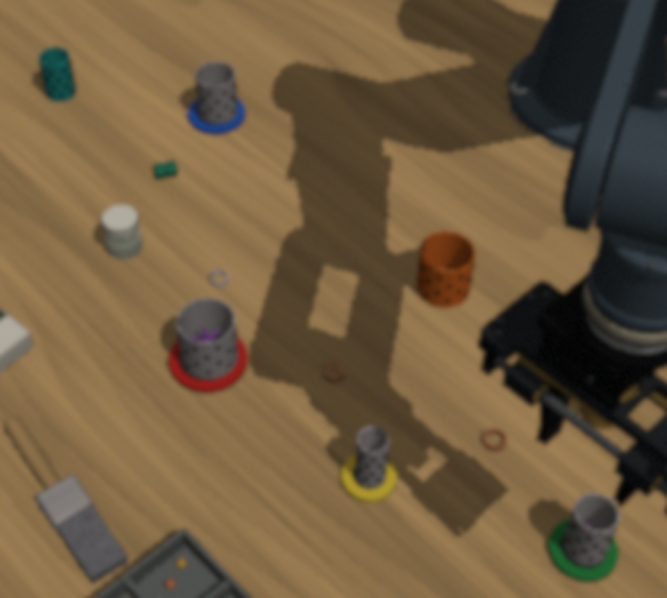

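View pics/top1.png

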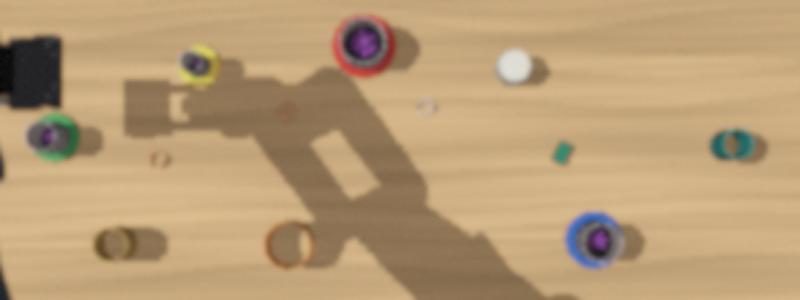

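All four flasks stand on their bases with the trees inside; the brass tube, jar and look-alikes are at their starting pixels.

```bash
python3 - <<'E'
from rig import *
print(hand_in())
E
```

```text
the job is handed in; nothing more can be done
None
```

All four flasks are on their bases, and the job was handed in at about 35 s of the 102 s allowed. The order was largest on red, smallest on yellow, second largest on blue, second smallest on green. I let go of each one only after the wrist force showed it touching its base (about 4–8 N).

- **Placement:** the wrist picture taken after each release shows the flask upright and about centred on its seat, with the wax tree inside. The last overhead and scene pictures show the same for all four.
- **Other objects:** the brass tube, the jar, the orange and turquoise look-alikes and the small loose things appear at their starting pixels in the last overhead picture. The gripper was clear of everything at hand-in.
- **Disagreements:** position estimates for the bases differed between pictures by about 1–4 mm, because the arm was still settling when some were taken. I re-measured the yellow, blue and green bases from lower down before placing; the red one I set from the higher view. No check failed.

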